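Clear the drying tray into a clamped cup stack

TASK

First turn the eccentric cam's knob clockwise until its lobe presses the black cup firmly home into the V stop of the stand. Then raise the clear guard of the drying tray and swing its red prop stay upright under the guard's ear before lifting anything; move every cup from the tray to the black cup, nesting them into one straight stack, in any order, the guard staying propped meanwhile. When all are stacked, swing the stay back down to its rest and lower the guard gently until it is shut, without letting it drop.

Things in the scene. Friction and masses are not known exactly. Their poses are not given: they have to be found in the camera images.
- drying_tray: fixed steel tray 190 x 280 mm; origin at the centre of its underside on the table, x away from the robot (to the guard's hinge), y left, z up; turned clockwise by 0.25 to 0.42 rad. Inner floor at z 6 mm; cups stand in a row along y between two rails, 19 mm high, at x -75 and +12. Two 12 mm posts at its front corners (x -80, y +-122 mm) carry the shut guard.
- guard (a joint): clear guard flap 170 x 260 mm, 0.35 kg, hinged on the tray's far side. 0 = shut (level, 69 mm above the table), 1.57 = upright, stop 1.65 rad. Stands by itself above about 1.25 rad, below it falls shut when let go; the set stay catches it at about 1.2 to 1.3. At its right edge, 33 to 59 mm from the hinge line, an ear reaches out over the stay.
- guard_handle (a point): middle of the guard's black handle bar: round, 10 mm thick, along the tray's y, 210 mm from the hinge line, carried 40 mm in front of the guard's edge by two arms at y +-60 mm. Pinch it from above between the arms, fingers closing along the tray's x; it turns between the fingers as the guard swings.
- guard_hinge (a point): middle of the guard's hinge line, 85 mm behind the tray's centre, 69 mm above the table; the hinge runs along the tray's y
- stay (a joint): red prop stay, a bar 8 mm thick (tray's x), 10 mm wide, 120 mm long, right of the tray; pivot axis along the tray's x. 0 = at rest, leaning out to the tray's -y, 40 degrees above level; swings up and inwards to its stop at 0.96 rad, 5 degrees past upright, where it is set and stays. Slight friction. Raise the guard to nearly upright first: its ear is in the way.
- stay_tip (a point): round end of the stay, 16 mm in diameter and 10 mm thick along the tray's x, 112 mm from the pivot; can be pinched from above with the fingers closing along the tray's x
- stay_pivot (a point): pivot of the stay, 40 mm above the table; in the tray's frame x +62, y -172 mm
- stand: fixed aluminium plate 150 x 95 x 10 mm with V stop and cam; origin on the table under the clamped cup's centre, x from the cam towards the V stop, z up; turned by up to 0.3 rad. The V stop is two dark steel walls, 16 mm high, that bear on the foot of the cup.
- v_seat (a point): on the plate's top (10 mm above the table), where the centre of the black cup's underside lies when pressed home into the V stop
- cam (a joint): brass eccentric disc (44 mm diameter, 8 mm off its axis, 14 to 25 mm above the table) with a bar knob; turns clockwise seen from above, 0 to 1.6 rad, stays where left, oiled. At 0 the lobe points 120 degrees counter-clockwise of the direction from cam to V stop (stand's x); with the cup home it bears at about 1.3 rad; friction 0.2 N m, 0.3 to 0.4 presses it tight.
- cam_knob (a point): on the cam's axis, 70 mm above the table, in the bar knob: black bar 38 mm long, 12 mm wide, 56 to 80 mm above the table, its length (with a white mark) pointing the way of the lobe; axis 47.3 mm from v_seat
- base_cup: the black round cup 46 mm high, open on top: foot 40 mm diameter, 18 mm high; above it a collar 51 mm diameter, 28 mm high, with a 45 mm recess 26.5 mm deep. One cup's foot fits another's recess (2.5 mm play) until its collar rests on the lower rim, 28 mm above the lower cup. Starts loose on the stand, some mm off the V. Origin: centre of its underside.
- cup_blue: white cup with a blue band, of the same shape as the black cup (46 mm high, collar 51 mm in diameter, from 18 to 46 mm above its underside); starts upright in the tray; absent in some runs. Origin at the centre of its underside, z up.
- cup_orange: white cup with a orange band, of the same shape as the black cup (46 mm high, collar 51 mm in diameter, from 18 to 46 mm above its underside); starts upright in the tray; absent in some runs. Origin at the centre of its underside, z up.
- cup_green: white cup with a green band, of the same shape as the black cup (46 mm high, collar 51 mm in diameter, from 18 to 46 mm above its underside); starts upright in the tray; absent in some runs. Origin at the centre of its underside, z up.
Mind the look-alikes: they are no part of the job. Leave any purple look-alike of the cup_green alone.

How it is judged:
By the outcome, as a careful person would: the job done as asked, in the order asked, and still so for the second after the job is handed in, with the robot touching nothing.
Of cup_blue, cup_orange, cup_green only 2 to 3 are there at a start; the rules pass over those that are not, and their reading is None.
At some moment in a run one of cup_blue, cup_orange, cup_green may be knocked a few centimetres aside while the robot is not near it.
It also fails if it takes over 208 s, if anything falls off the work surface, if the arm or the gripper's body presses on something with over 40 N, if the wrist force passes 120 N, or if a joint passes its speed limit or range.

ROBOT

A 7-joint arm with a two-finger parallel gripper is mounted at the origin on a cart in front of the work surface, level with it; the furniture and walls round the work are solid. World frame = base frame: x ahead of the robot, y to its left, z up, the work surface at z = 0. Lengths are in m, angles in rad, forces in N, time in s.
With the tool pointing down it reaches from about 0.425 to 1.025 m from the base axis. Payload 9.4 kg.
Tool frame: the origin (TCP) lies on the mounting face of the last link; the fingertips stand 186 mm ahead of it and the grasp point (between the pads) lies 167 mm ahead of it; z points along the fingers, y is the line along which they close (so a half turn about z gives the same grasp; the last joint's range is limited). The gripper opens to 93 mm and grips with 3 to 60 N. Pads are 15 mm wide; open, the fingers measure 128 mm over their backs; the gripper's body (75 mm by 188 mm) begins 65 mm behind the grasp point.
Start: joints at [-1.315, 0.599, -0.003, 1.599, 0.002, 0.943, -0.08], TCP at [0.237, 0.685, 0.405] pointing down, gripper open.
Joint ranges: [-2.57, 2.57], [-0.35, 1.97], [-1.29, 1.29], [0.11, 2.56], [-1.05, 4.19], [0.11, 1.86], [-2.63, 2.63]. Speed limits (rad/s): [2.22, 2.22, 3.01, 3.01, 3.14, 3.14, 3.14].

INTERFACE

Orientations are given as a unit quaternion [x, y, z, w].
In Python, from rig import robot gives the robot as it stands.
- The arm moves only by the tool carry_out, never from a script. Its argument "motion" is a list of rows, each a list of 6 numbers: the shift along the tool's x, y, z in m, then the turn, a rotation vector about the tool's x, y, z in rad. A call has exactly 10 rows; each row shifts and turns the commanded pose from where the row before left it, along the tool's axes as they then stand; what a row does not reach is not made up. A row lasts 1/8 s, in which the tool goes at most 62.5 mm and 10.7 degrees, less where a joint would pass 70% of its speed; a pose out of reach is approached as far as the arm can. A call with a gripper value outside its range is refused whole. "grip" is the finger opening in m, from 0 to 0.093, set as the call begins (left out, the last holds). The fingers move at their own pace and stop on an object; "newtons" is the grip in N (left out, the last holds). Time passes only in rows, so rows that do not move let the fingers close, or fill a call up. It gives the time, the measured TCP pose, the force, the opening and the grip force at its end, in the units of the state.
- robot.observe(): the state, without advancing time (a new reading comes with each control period).
- robot.snapshot(name): name is "side" or "top"; returns a dict with "img" (400x640x3 uint8, red, green, blue), "vfov" (degrees; the focal length in pixels is half the picture's height over the tangent of half this angle, whatever the lens; pixels are square), "cx", "cy" (the principal point, pixels), "R" (3x3) and "t" (3): a world point X has camera coordinates R X + t. Camera axes: x right, y down, z forward; pixel columns grow to the right and rows downward; lengths in m; the calibration is good to about 2 mm. A picture is of the moment at which its call begins. There is no depth.
- robot.close_job(): hands the job in; it is judged then, once.
The state is a dict: "time": time; "qpos": joint angles; "qvel": joint speeds; "joint_torque": joint torques, N m; "ee_pos": TCP position; "tcp_rot": TCP orientation; "ft_force": force on the tool from outside, world axes, zero at the start; "wrist_torque": the same for the moment, N m; "finger_gap": finger opening in m; "finger_force": force on a finger pad.
Only numpy, scipy, OpenCV 4.12 (cv2) and the standard library are available. Lean on these libraries where they do the work, as an engineer would, in place of code of your own. Each camera call takes 0.05 s, during which the arm holds its last target. There are 200 camera calls.

## Working session

There is one attempt and no reset: what is moved stays moved. The work goes in short steps, Python scripts to look and compute and a tool call to move; the robot and the scene stay as the last step left them, time stands still between calls to the robot, and variables do not carry over. Pictures are saved under pics/ and viewed, at most 14 in all, crops included, and the job is handed in when it is done.

Besides the shell and the picture viewer there is one more tool, called by a JSON object that holds its "fn" and its "kwargs". carry_out: Moves the arm, as the interface text tells. Its arguments: {"type":"object","properties":{"motion":{"type":"array","items":{"type":"array","items":{"type":"number"}}},"grip":{"type":"number"},"newtons":{"type":"number"}},"required":["motion"]}

```bash
mkdir -p pics; ls
python3 - <<'E'
from rig import robot
import cv2,json
print(robot.observe())
for n in("side","top"):
    s=robot.snapshot(n); cv2.imwrite(f"pics/{n}0.png",s["img"][:,:,::-1]); print(n,s["vfov"],s["cx"],s["cy"],s["R"],s["t"],[k for k in s])
E
```

```text
pics
{'time': 0.0, 'qpos': array([-1.31473226,  0.60013507, -0.0025403 ,  1.60010934,  0.0018087 ,
        0.94291505, -0.07982337]), 'qvel': array([ 0.00128911, -0.0007366 , -0.00193009,  0.00115056,  0.00051301,
       -0.00075972, -0.00031264]), 'joint_torque': array([ 2.30865799e-04, -7.65077734e+01,  1.49719555e+00, -2.52353704e+01,
       -5.24345075e-02,  1.68192596e-02,  1.35140508e-04]), 'ee_pos': array([0.23675665, 0.68504625, 0.40385994]), 'tcp_rot': array([ 1.65596754e-01,  9.86193238e-01, -7.80537100e-04, -5.39534558e-05]), 'ft_force': array([-0.21691925, -0.38224596, -0.79139573]), 'wrist_torque': array([-0.07202593, -0.01032698, -0.01413845]), 'finger_force': 0.0, 'finger_gap': 0.09269817991245707}
side 54.29334437514064 316.1863689193714 205.6479854146903 [[ 0.98640338 -0.16356596  0.01595458]
 [-0.08293983 -0.57927529 -0.81090143]
 [ 0.14187796  0.79855264 -0.58496524]] [-0.59809931  0.16104251  0.94053027] ['img', 'vfov', 'cx', 'cy', 'R', 't']
top 45.09520317002568 318.4420797564474 200.00212816484063 [[ 0.01822104 -0.99981159 -0.00669111]
 [-0.99845489 -0.01784412 -0.05262536]
 [ 0.05249604  0.00763966 -0.99859191]] [0.06626357 0.61544094 1.37358493] ['img', 'vfov', 'cx', 'cy', 'R', 't']
```

View pics/side0.png

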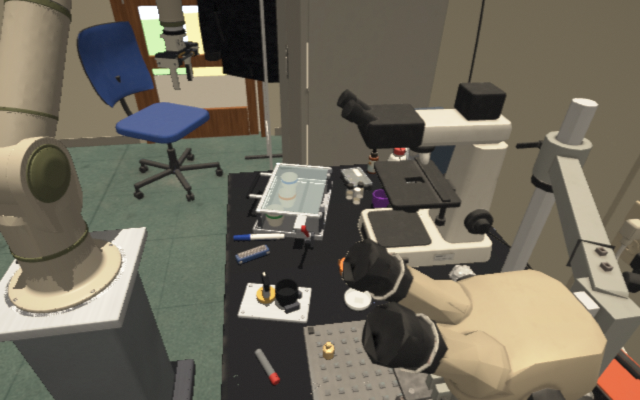

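View pics/top0.png

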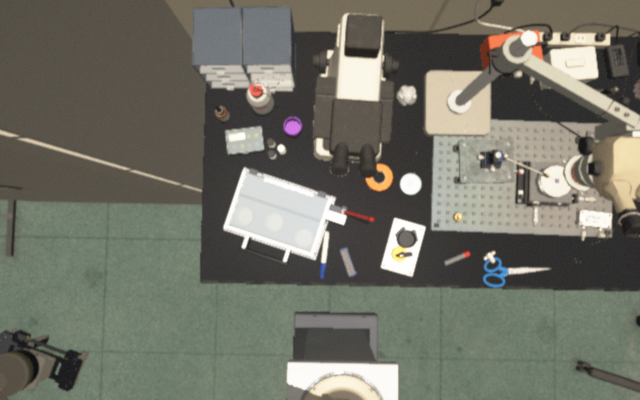

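```bash
cat > h.py <<'E'
import numpy as np,cv2
from rig import robot
from scipy.spatial.transform import Rotation as Ro
def f(s): return 200/np.tan(np.radians(s["vfov"])/2)
def proj(s,X):
    c=np.atleast_2d(X)@s["R"].T+s["t"]; return c[:,:2]/c[:,2:]*f(s)+[s["cx"],s["cy"]]
def ray(s,p):
    d=s["R"].T@np.array([(p[0]-s["cx"])/f(s),(p[1]-s["cy"])/f(s),1.]); return -s["R"].T@s["t"],d/np.linalg.norm(d)
def plane(s,p,z):
    o,d=ray(s,p); return o+d*(z-o[2])/d[2]
def tri(s1,p1,s2,p2):
    A=np.zeros((3,3));b=np.zeros(3);rs=[ray(s1,p1),ray(s2,p2)]
    for o,d in rs: M=np.eye(3)-np.outer(d,d);A+=M;b+=M@o
    X=np.linalg.solve(A,b); return X,[float(np.linalg.norm((np.eye(3)-np.outer(d,d))@(X-o))) for o,d in rs]
def crop(s,x,y,w,h,k): return cv2.resize(s["img"][y:y+h,x:x+w,::-1],None,fx=k,fy=k,interpolation=cv2.INTER_CUBIC)
E
python3 - <<'E'
from h import *
t=robot.snapshot("top");s=robot.snapshot("side")
cv2.imwrite("pics/c1.png",np.hstack([crop(t,210,160,120,110,4)[:, :],crop(s,245,155,80,110,4)]))
cv2.imwrite("pics/c2.png",np.hstack([crop(t,320,190,110,95,4),crop(s,235,260,85,95,4)]))
print(plane(t,(263,255),.069),plane(t,(407,238),.046),plane(t,(400,254),.08))
E
```

```text
[0.45656659 0.22728361 0.069     ] [ 0.5101705  -0.17353686  0.046     ] [ 0.46696834 -0.14878379  0.08      ]
```

View pics/c1.png

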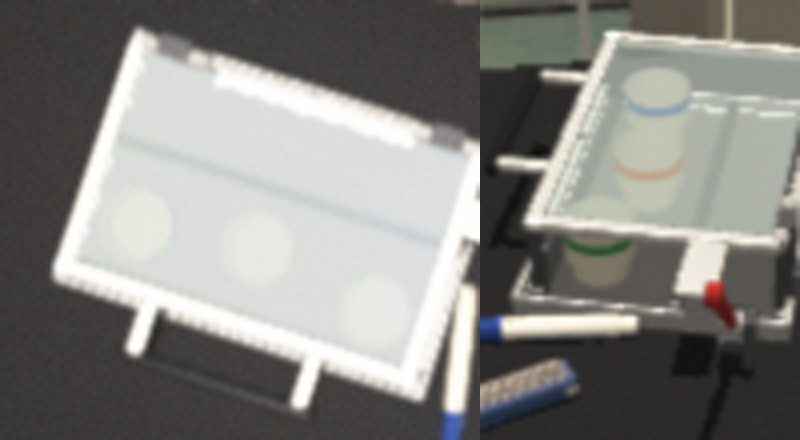

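View pics/c2.png

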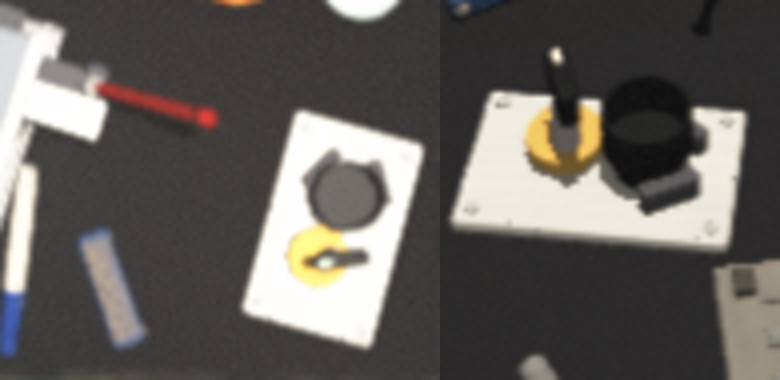

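Run:
```python
from h import *
t=robot.snapshot("top");s=robot.snapshot("side")
# stand plate
im=t["img"].astype(int); m=((im.min(2)>120)*255).astype(np.uint8); 
c=max([c for c in cv2.findContours(m[190:285,370:430].copy(),cv2.RETR_EXTERNAL,cv2.CHAIN_APPROX_NONE)[0]],key=cv2.contourArea)
h=cv2.convexHull(c+np.array([370,190]));r=cv2.minAreaRect(h);print(r)
B=np.array([plane(t,p,.01) for p in cv2.boxPoints(r)]);print(B,[np.linalg.norm(B[i]-B[(i+1)%4]) for i in range(4)])
# yellow disc, both
for n,S in(("top",t),("side",s)):
    hs=cv2.cvtColor(S["img"],cv2.COLOR_RGB2HSV); 
    x0,y0,x1,y1=(370,190,430,285) if n=="top" else (240,270,315,330)
    for nm,mk in(("yel",(hs[...,0]>15)&(hs[...,0]<35)&(hs[...,1]>120)),("dark",hs[...,2]<85)):
        q=np.zeros(hs.shape[:2],np.uint8);q[y0:y1,x0:x1]=mk[y0:y1,x0:x1]
        nl,l,st,ce=cv2.connectedComponentsWithStats(q)
        print(n,nm,[(st[i].tolist(),ce[i].round(1).tolist()) for i in range(1,nl) if st[i,4]>15])
# guard corners (clicked) at z=.069
G=np.array([plane(t,(210+x/4,160+y/4),.072) for x,y in((138,30),(480,145),(424,399),(55,278),(220,376))])
print(G,[np.linalg.norm(G[i]-G[(i+1)%4]) for i in range(4)],G[:4].mean(0))
d=[G[0]-G[1],G[3]-G[2],G[1]-G[2],G[0]-G[3]];print([np.degrees(np.arctan2(v[1],v[0])) for v in d])
```

```text
((402.8462219238281, 246.73077392578125), (34.292964935302734, 53.58823776245117), 15.255120277404785)
[[ 0.42166859 -0.10097905  0.01      ]
 [ 0.57098143 -0.13997717  0.01      ]
 [ 0.54667305 -0.23562746  0.01      ]
 [ 0.39770572 -0.19616804  0.01      ]] [np.float64(0.1543216695520119), np.float64(0.09869081152402784), np.float64(0.15410487680196078), np.float64(0.09815886711141984)]
top yel [([393, 246, 12, 14, 48], [398.7, 253.9])]
top dark [([370, 190, 60, 95, 3644], [397.9, 233.3]), ([411, 232, 5, 13, 24], [413.5, 237.2])]
side yel [([257, 287, 19, 16, 185], [266.1, 295.2])]
side dark [([240, 270, 75, 60, 2555], [279.6, 295.7])]
[[0.69810418 0.28432197 0.072     ]
 [0.62220463 0.04510353 0.072     ]
 [0.44646734 0.08065308 0.072     ]
 [0.52489094 0.33721099 0.072     ]
 [0.45960178 0.22147455 0.072     ]] [np.float64(0.25097052383108426), np.float64(0.17929686729378214), np.float64(0.2682763921658854), np.float64(0.1811079141493333)] [0.57291677 0.1868224  0.072     ]
[np.float64(72.39673742759852), np.float64(73.00286438689307), np.float64(-11.435928508264885), np.float64(-16.97955328122223)]
```

```bash
cat >> h.py <<'E'
def go(p,deg,cur=None,q=None,flip=False):
    """grasp-point target p, closing line at world angle deg (mod 180), tool down. prints shift in current tool axes, then turn about tool z"""
    o=robot.observe(); P=o["ee_pos"] if cur is None else np.array(cur); R=Ro.from_quat(o["tcp_rot"] if q is None else q)
    T=np.array(p)+[0,0,.167]; y=np.radians(deg)
    Y=R.as_matrix()[:,1]
    if Y[:2]@[np.cos(y),np.sin(y)]<0: y+=np.pi
    if flip: y+=np.pi
    M=Ro.from_matrix(np.array([[-np.sin(y),np.cos(y),0],[np.cos(y),np.sin(y),0],[0,0,-1.]]).T)
    w=R.inv()*M
    print("shift",R.inv().apply(T-P).round(4),"turn",w.as_rotvec().round(3),"after-turn shift",M.inv().apply(T-P).round(4))
    return T,M.as_quat()
E
python3 - <<'E'
from h import *
t=robot.snapshot("top")
k=plane(t,(404,255),.08);print(k, plane(t,(406.8,238.2),.056))
W=[.52,.26,.238]
T,q=go(W,70.9); go([k[0],k[1],.2],15.4,T,robot.observe()["tcp_rot"])
E
```

```text
[ 0.46445025 -0.15973006  0.08      ] [ 0.50983237 -0.17121603  0.056     ]
shift [-4.065e-01 -3.094e-01 -4.000e-04] turn [-0.     0.     0.001] after-turn shift [-0.4067 -0.3091 -0.0005]
shift [-0.0846 -0.4148  0.0382] turn [-0.     0.     0.969] after-turn shift [-0.3899 -0.165   0.038 ]
```

{"fn": "carry_out", "kwargs": {"motion": [[-0.0407,-0.0309,0,0,0,0],[-0.0407,-0.0309,0,0,0,0],[-0.0407,-0.0309,0,0,0,0],[-0.0407,-0.0309,0,0,0,0],[-0.0407,-0.0309,0,0,0,0],[-0.0407,-0.0309,0,0,0,0],[-0.0407,-0.0309,0,0,0,0],[-0.0407,-0.0309,0,0,0,0],[-0.0407,-0.0309,0,0,0,0],[-0.0407,-0.0309,0,0,0,0]], "grip": 0.035, "newtons": 40}}

```text
time: 1.6
ee_pos: [0.5214, 0.2588, 0.405]
tcp_rot: [0.166, 0.986, 0.0, 0.0]
ft_force: [0.8, 0.3, 0.1]
finger_gap: 0.035
finger_force: 0.0
```

{"fn": "carry_out", "kwargs": {"motion": [[-0.0085,-0.0415,0.0038,0,0,0],[-0.0085,-0.0415,0.0038,0,0,0],[-0.0085,-0.0415,0.0038,0,0,0],[-0.0085,-0.0415,0.0038,0,0,0],[-0.0085,-0.0415,0.0038,0,0,0],[-0.0085,-0.0415,0.0038,0,0,0],[-0.0085,-0.0415,0.0038,0,0,0],[-0.0085,-0.0415,0.0038,0,0,0],[-0.0085,-0.0415,0.0038,0,0,0],[-0.0085,-0.0415,0.0038,0,0,0]]}}

```text
time: 2.85
ee_pos: [0.4652, -0.1611, 0.3668]
tcp_rot: [0.166, 0.986, -0.0, 0.0]
ft_force: [-0.6, -0.1, -0.8]
finger_gap: 0.0353
finger_force: 0.0
```

{"fn": "carry_out", "kwargs": {"motion": [[0,0,0,0,0,0.162],[0,0,0,0,0,0.162],[0,0,0,0,0,0.162],[0,0,0,0,0,0.162],[0,0,0,0,0,0.162],[0,0,0,0,0,0.16],[0,0,0,0,0,0],[0,0,0,0,0,0],[0,0,0,0,0,0],[0,0,0,0,0,0]]}}

```text
time: 4.1
ee_pos: [0.4653, -0.1599, 0.3668]
tcp_rot: [0.606, 0.795, 0.0, 0.0]
ft_force: [-0.6, 0.9, -0.1]
finger_gap: 0.0348
finger_force: 0.0
```

Run:
```python
from h import *
o=robot.observe();print(o["ee_pos"],o["ft_force"],o["qpos"],o["time"],o["finger_gap"])
go([.4645,-.1597,.079],15.4)
s=robot.snapshot("side");t=robot.snapshot("top")
cv2.imwrite("pics/c3.png",np.hstack([crop(s,225,170,100,150,4),crop(t,360,180,90,150,4)]))
```

```text
[ 0.46530427 -0.15990941  0.36676498] [-0.63479054  0.85382491 -0.11020072] [-0.01799207  0.39153146  0.31600151  2.17689264 -0.21141169  0.60109951
  0.71941908] 4.1 0.03481104734303799
shift [ 0.0004 -0.0007  0.1208] turn [ 0. -0. -0.] after-turn shift [ 0.0004 -0.0007  0.1208]
```

View pics/c3.png

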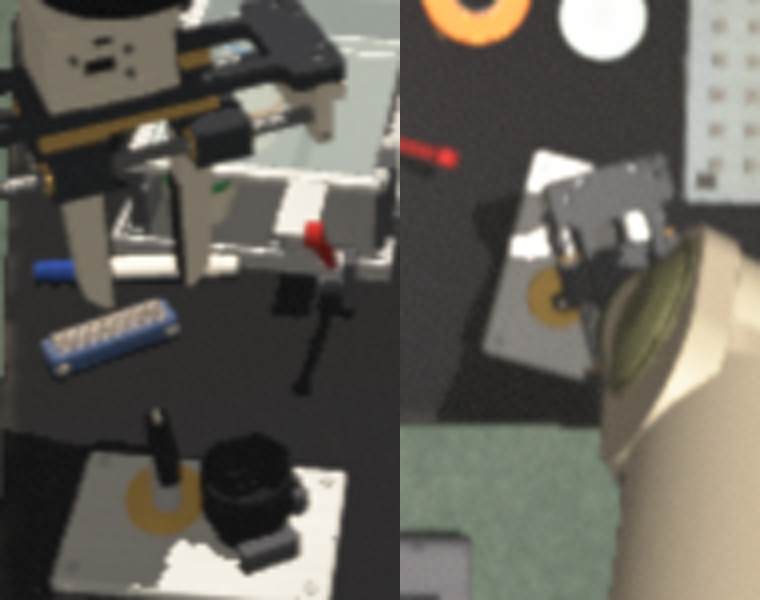

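Run:
```python
from h import *
s=robot.snapshot("side")
print(proj(s,[[.4645,-.1597,.08],[.4645,-.1597,.056]]),plane(s,(264.5,274),.08))
```

```text
[[263.44391303 276.03329033]
 [264.14249948 283.83675559]] [ 0.46706571 -0.15405342  0.08      ]
```

{"fn": "carry_out", "kwargs": {"motion": [[0,0,0.02,0,0,0],[0,0,0.02,0,0,0],[0,0,0.02,0,0,0],[0,0,0.02,0,0,0],[0,0,0.01,0,0,0],[0,0,0.01,0,0,0],[0,0,0.01,0,0,0],[0,0,0,0,0,0],[0,0,0,0,0,0],[0,0,0,0,0,0]]}}

```text
time: 5.5
ee_pos: [0.4654, -0.1598, 0.2571]
tcp_rot: [0.606, 0.795, 0.0, 0.0]
ft_force: [-0.9, -0.4, -0.2]
finger_gap: 0.0349
finger_force: 0.0
```

{"fn": "carry_out", "kwargs": {"motion": [[0,0,0.005,0,0,0],[0,0,0.005,0,0,0],[0,0,0,0,0,0],[0,0,0,0,0,0],[0,0,0,0,0,0],[0,0,0,0,0,0],[0,0,0,0,0,0],[0,0,0,0,0,0],[0,0,0,0,0,0],[0,0,0,0,0,0]], "grip": 0.0, "newtons": 15}}

```text
time: 6.75
ee_pos: [0.466, -0.1595, 0.2463]
tcp_rot: [0.606, 0.795, 0.0, 0.0]
ft_force: [5.1, 1.9, -13.9]
finger_gap: 0.0128
finger_force: 14.4
```

Run:
```python
from h import *
o=robot.observe();print(o)
```

```text
{'time': 6.75, 'qpos': array([ 0.09569058,  0.59650298,  0.17109862,  2.26194097, -0.32488083,
        0.30442941,  0.81710265]), 'qvel': array([-0.00098923,  0.00052089,  0.0013061 , -0.00076332,  0.00119333,
       -0.00171285, -0.00072059]), 'joint_torque': array([  1.38256643, -64.90472317,   5.72869241,  -6.99686542,
         0.48617084,   1.33423861,   0.12259198]), 'ee_pos': array([ 0.46596834, -0.15950698,  0.24625233]), 'tcp_rot': array([6.06071059e-01, 7.95410455e-01, 1.27653119e-04, 2.51263551e-04]), 'ft_force': array([  5.07722311,   1.92282555, -13.87203587]), 'wrist_torque': array([ 0.21063833, -1.14381803, -0.14435244]), 'finger_force': 14.391595217166469, 'finger_gap': 0.012820473584675553}
```

{"fn": "carry_out", "kwargs": {"motion": [[0,0,0,0,0,0],[0,0,0,0,0,0.08],[0,0,0,0,0,0.12],[0,0,0,0,0,0.12],[0,0,0,0,0,0.12],[0,0,0,0,0,0.12],[0,0,0,0,0,0.12],[0,0,0,0,0,0.12],[0,0,0,0,0,0.12],[0,0,0,0,0,0.12]], "newtons": 40}}

```text
time: 8.0
ee_pos: [0.4686, -0.1601, 0.2463]
tcp_rot: [0.922, 0.388, 0.002, 0.003]
ft_force: [14.9, -3.2, -26.8]
finger_gap: 0.0116
finger_force: 40.0
```

Run:
```python
from h import *
o=robot.observe();print(o['ee_pos'],o['ft_force'],o['wrist_torque'],o['finger_gap'],Ro.from_quat(o['tcp_rot']).as_matrix()[:,1])
```

```text
[ 0.46859022 -0.16007956  0.2463382 ] [ 14.85391745  -3.17308533 -26.84282323] [-0.63406892 -3.26686102  0.19240013] 0.011635110990730595 [ 0.71529685 -0.69879403  0.00610855]
```

{"fn": "carry_out", "kwargs": {"motion": [[0.001,0.001,-0.0004,0,0,0],[0.001,0.001,-0.0004,0,0,0],[0,0,0,0,0,0.03],[0,0,0,0,0,0.03],[0,0,0,0,0,0.03],[0,0,0,0,0,0.03],[0,0,0,0,0,0.03],[0,0,0,0,0,0.03],[0,0,0,0,0,0.03],[0,0,0,0,0,0]]}}

```text
time: 9.25
ee_pos: [0.47, -0.1605, 0.2464]
tcp_rot: [0.957, 0.29, 0.0, 0.002]
ft_force: [10.7, -7.3, -35.1]
finger_gap: 0.0119
finger_force: 39.9
```

```bash
cat >> h.py <<'E'
def st():
    o=robot.observe();y=Ro.from_quat(o['tcp_rot']).as_matrix()[:,1]
    print(o['time'],o['ee_pos'].round(4),'F',o['ft_force'].round(1),'M',o['wrist_torque'].round(2),'gap',round(o['finger_gap'],4),'yaw',np.degrees(np.arctan2(y[1],y[0])).round(1))
E
python3 -c "
from h import *
st()"
```

```text
9.25 [ 0.47   -0.1605  0.2464] F [ 10.7  -7.3 -35.1] M [-1.41 -2.35  0.  ] gap 0.0119 yaw -56.3
```

{"fn": "carry_out", "kwargs": {"motion": [[0.0009,0.0014,0.001,0,0,0],[0,0,0.0015,0,0,0],[0,0,0,0,0,0],[0,0,0,0,0,0.02],[0,0,0,0,0,0.02],[0,0,0,0,0,0.02],[0,0,0,0,0,0.02],[0,0,0,0,0,0.02],[0,0,0,0,0,0.02],[0,0,0,0,0,0.02]]}}

```text
time: 10.5
ee_pos: [0.4701, -0.1614, 0.2461]
tcp_rot: [0.975, 0.222, 0.001, 0.001]
ft_force: [1.3, -3.5, 8.8]
finger_gap: 0.0118
finger_force: 40.1
```

```bash
python3 -c "
from h import *
st()"
```

```text
10.5 [ 0.4701 -0.1614  0.2461] F [ 1.3 -3.5  8.8] M [-0.78 -0.15  0.37] gap 0.0118 yaw -64.3
```

{"fn": "carry_out", "kwargs": {"motion": [[0,0,0,0,0,0.02],[0,0,0,0,0,0.01],[0,0,0,0,0,0],[0,0,0,0,0,0],[0,0,0,0,0,0],[0,0,0,0,0,0],[0,0,0,0,0,0],[0,0,0,0,0,0],[0,0,0,0,0,0],[0,0,0,0,0,0]]}}

```text
time: 11.75
ee_pos: [0.4702, -0.1615, 0.2461]
tcp_rot: [0.978, 0.208, 0.001, 0.001]
ft_force: [3.0, -3.6, 7.8]
finger_gap: 0.0115
finger_force: 40.1
```

```bash
python3 -c "
from h import *
st()"
```

```text
11.75 [ 0.4702 -0.1615  0.2461] F [ 3.  -3.6  7.8] M [-0.82 -0.17  0.37] gap 0.0115 yaw -66.0
```

{"fn": "carry_out", "kwargs": {"motion": [[0,0,0,0,0,0.02],[0,0,0,0,0,0.01],[0,0,0,0,0,0],[0,0,0,0,0,0],[0,0,0,0,0,0],[0,0,0,0,0,0],[0,0,0,0,0,0],[0,0,0,0,0,0],[0,0,0,0,0,0],[0,0,0,0,0,0]]}}

```text
time: 13.0
ee_pos: [0.4702, -0.1615, 0.2461]
tcp_rot: [0.981, 0.193, 0.001, 0.001]
ft_force: [1.0, -4.4, 7.9]
finger_gap: 0.0116
finger_force: 40.2
```

```bash
python3 -c "
from h import *
st()"
```

```text
13.0 [ 0.4702 -0.1615  0.2461] F [ 1.  -4.4  7.9] M [-0.85 -0.19  0.41] gap 0.0116 yaw -67.7
```

{"fn": "carry_out", "kwargs": {"motion": [[0,0,0,0,0,0],[0,0,0,0,0,0],[0,0,-0.01,0,0,0],[0,0,-0.02,0,0,0],[0,0,-0.03,0,0,0],[0,0,-0.03,0,0,0],[0,0,-0.03,0,0,0],[0,0,0,0,0,-0.18],[0,0,0,0,0,-0.18],[0,0,0,0,0,-0.18]], "grip": 0.036}}

```text
time: 14.25
ee_pos: [0.4693, -0.1602, 0.3656]
tcp_rot: [0.893, 0.451, -0.0, -0.0]
ft_force: [-0.1, -0.2, -0.5]
finger_gap: 0.036
finger_force: 0.0
```

```bash
python3 -c "
from h import *
st()
go([.462,.2215,.13],-17)"
```

```text
14.25 [ 0.4693 -0.1602  0.3656] F [-0.1 -0.2 -0.5] M [-0.07  0.17 -0.01] gap 0.036 yaw -36.4
shift [ 0.3027 -0.2326  0.0687] turn [-0.     0.    -0.339] after-turn shift [ 0.3629 -0.1186  0.0686]
```

{"fn": "carry_out", "kwargs": {"motion": [[0,0,0,0,0,-0.17],[0,0,0,0,0,-0.169],[0.0454,-0.0148,0,0,0,0],[0.0454,-0.0148,0,0,0,0],[0.0454,-0.0148,0,0,0,0],[0.0454,-0.0148,0,0,0,0],[0.0454,-0.0148,0,0,0,0],[0.0454,-0.0148,0,0,0,0],[0.0454,-0.0148,0.015,0,0,0],[0.0454,-0.0148,0.015,0,0,0]]}}

```text
time: 15.5
ee_pos: [0.4646, 0.2231, 0.3353]
tcp_rot: [0.806, 0.592, 0.0, 0.0]
ft_force: [1.2, -0.0, -0.3]
finger_gap: 0.0361
finger_force: 0.0
```

Run:
```python
from h import *
st()
s=robot.snapshot("side");t=robot.snapshot("top")
cv2.imwrite("pics/c4.png",np.hstack([crop(s,225,150,100,110,4),crop(t,370,190,80,110,4)]))
```

```text
15.5 [0.4646 0.2231 0.3353] F [ 1.2 -0.  -0.3] M [-0.07  0.04  0.  ] gap 0.0361 yaw -17.4
```

View pics/c4.png

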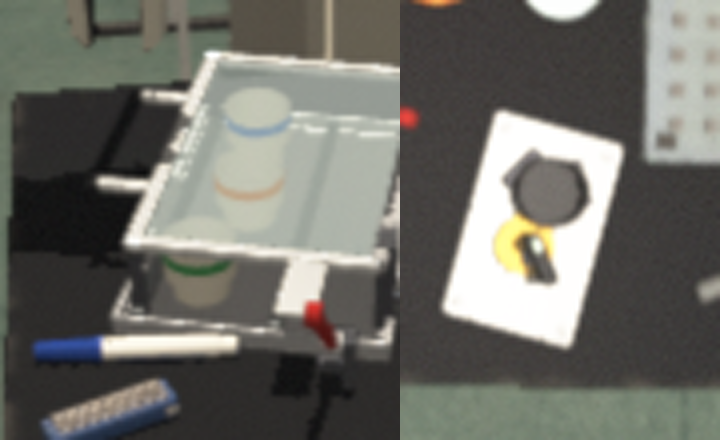

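Run:
```python
from h import *
st()
s=robot.snapshot("side");t=robot.snapshot("top")
P=[[.4646,.2231,.149],[.4646,.2231,.335],[.4596,.2215,.069]]
print(-s["R"].T@s["t"],proj(s,P),proj(t,P))
# handle arm tips: side pixels vs. top pixels
print(tri(s,(261,174),t,(244,247.5)),tri(s,(250,196),t,(284.5,261)))
cv2.imwrite("pics/c5.png",np.vstack([s["img"][60:360,100:500,::-1],t["img"][100:400,150:550,::-1]]))
```

```text
15.6 [0.464  0.2266 0.3338] F [-0.9 -0.   0.1] M [-0.12  0.11 -0.01] gap 0.036 yaw -17.0
[ 0.4698835  -0.75560366  0.69030954] [[254.36843688 160.31382801]
 [248.73593996  95.81827501]
 [254.76289037 184.70252918]] [[260.93751112 253.81392007]
 [250.34717864 258.77074569]
 [265.11837866 253.93605337]]
(array([0.47844172, 0.28027633, 0.06871389]), [0.002233353265562246, 0.0022333532655621434]) (array([0.44259658, 0.16762491, 0.06706905]), [0.0015388923984580311, 0.0015388923984579936])
```

View pics/c5.png

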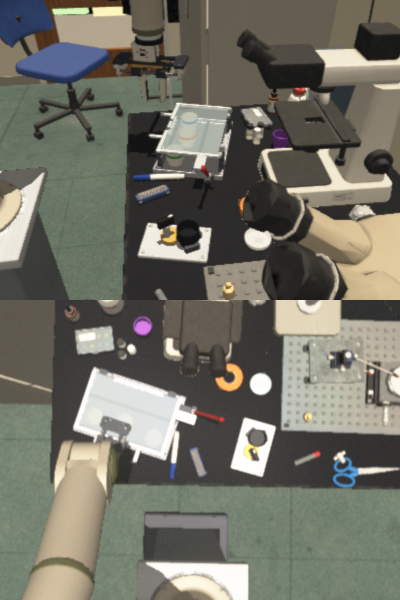

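Run:
```python
from h import *
s=robot.snapshot("side")
cv2.imwrite("pics/c6.png",crop(s,205,85,120,110,5))
```

```text
(no output)
```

View pics/c6.png

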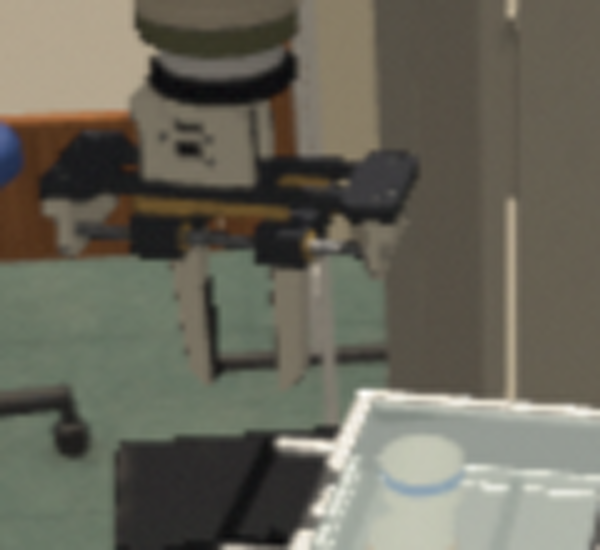

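Run:
```python
from h import *
st();go([.461,.2235,.069],-17.4)
```

```text
15.75 [0.4648 0.2209 0.3353] F [ 0.5 -0.4 -0.5] M [-0.11  0.06  0.08] gap 0.0365 yaw -17.4
shift [ 0.0015 -0.0044  0.0993] turn [-0.     0.001  0.001] after-turn shift [ 0.0014 -0.0044  0.0993]
```

{"fn": "carry_out", "kwargs": {"motion": [[0.001,-0.004,0.02,0,0,0],[0,0,0.02,0,0,0],[0,0,0.02,0,0,0],[0,0,0.02,0,0,0],[0,0,0.019,0,0,0],[0,0,0,0,0,0],[0,0,0,0,0,0],[0,0,0,0,0,0],[0,0,0,0,0,0],[0,0,0,0,0,0]]}}

```text
time: 17.0
ee_pos: [0.4615, 0.2239, 0.2363]
tcp_rot: [0.806, 0.592, 0.0, 0.0]
ft_force: [-0.0, -0.1, -0.5]
finger_gap: 0.0356
finger_force: 0.0
```

{"fn": "carry_out", "kwargs": {"motion": [[0,0,0,0,0,0],[0,0,0,0,0,0],[0,0,0,0,0,0],[0,0,0,0,0,0],[0,0,0,0,0,0],[0,0,0,0,0,0],[0,0,0,0,0,0],[0,0,0,0,0,0],[0,0,0,0,0,0],[0,0,0,0,0,0]], "grip": 0.0, "newtons": 15}}

```text
time: 18.25
ee_pos: [0.4578, 0.2251, 0.2357]
tcp_rot: [0.805, 0.594, -0.004, -0.004]
ft_force: [-14.5, 6.8, 9.8]
finger_gap: 0.0092
finger_force: 15.0
```

```bash
python3 -c "
from h import *
st()"
```

```text
18.25 [0.4578 0.2251 0.2357] F [-14.5   6.8   9.8] M [ 1.39  3.21 -0.03] gap 0.0092 yaw -17.2
```

{"fn": "carry_out", "kwargs": {"motion": [[0,-0.003,-0.021,0,0,0],[0,0.0031,-0.0208,0,0,0],[0,0.0052,-0.0203,0,0,0],[0,0.0072,-0.0197,0,0,0],[0,0.0091,-0.0189,0,0,0],[0,0.011,-0.0179,0,0,0],[0,0.0127,-0.0167,0,0,0],[0,0.0143,-0.0154,0,0,0],[0,0.0158,-0.0138,0,0,0],[0,0.0171,-0.0122,0,0,0]]}}

```text
time: 19.5
ee_pos: [0.5474, 0.1972, 0.4135]
tcp_rot: [0.805, 0.593, -0.003, -0.004]
ft_force: [-13.9, 3.3, 16.1]
finger_gap: 0.0093
finger_force: 15.0
```

Run:
```python
from h import *
st();
```

```text
19.5 [0.5474 0.1972 0.4135] F [-13.9   3.3  16.1] M [ 0.77  3.05 -0.03] gap 0.0093 yaw -17.2
```

{"fn": "carry_out", "kwargs": {"motion": [[0,0.007,-0.0064,0,0,0],[0,0.008,-0.006,0,0,0],[0,0.0095,-0.0046,0,0,0],[0,0.0097,-0.004,0,0,0],[0,0.0099,-0.0036,0,0,0],[0,0.01,-0.0031,0,0,0],[0,0.0102,-0.0025,0,0,0],[0,0.0103,-0.002,0,0,0],[0,0.0104,-0.0015,0,0,0],[0,0.0104,-0.001,0,0,0]]}}

```text
time: 20.75
ee_pos: [0.6416, 0.1674, 0.4474]
tcp_rot: [0.806, 0.592, -0.0, 0.0]
ft_force: [-1.7, 1.9, 2.0]
finger_gap: 0.0093
finger_force: 15.0
```

Run:
```python
from h import *
st();
s=robot.snapshot("side");cv2.imwrite("pics/c7.png",crop(s,225,100,120,150,4))
```

```text
20.75 [0.6416 0.1674 0.4474] F [-1.7  1.9  2. ] M [0.34 0.43 0.01] gap 0.0093 yaw -17.4
```

View pics/c7.png

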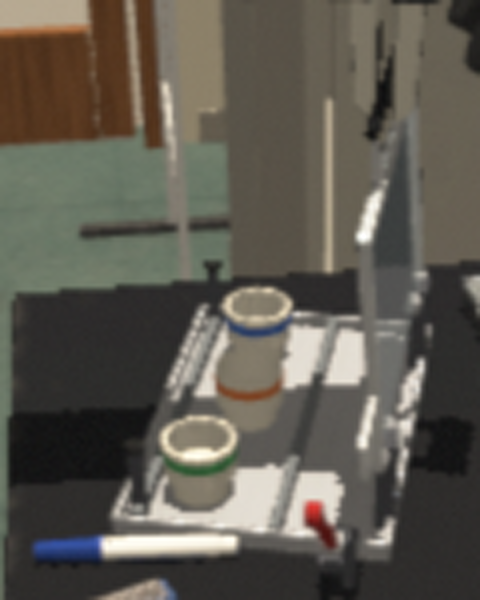

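{"fn": "carry_out", "kwargs": {"motion": [[0,0,0,0,0,0],[0,0,0,0,0,0],[0,0,0,0,0,0],[0,0,-0.02,0,0,0],[0,0,-0.03,0,0,0],[0,0,-0.03,0,0,0],[0,0,0,0,0.1,0],[0,0,0,0,0.1,0],[0,0,0,0,0,0],[0,0,0,0,0,0]], "grip": 0.03}}

```text
time: 22.05
ee_pos: [0.6408, 0.1677, 0.5274]
tcp_rot: [0.802, 0.589, 0.08, -0.059]
ft_force: [-1.0, 0.3, 0.2]
finger_gap: 0.0303
finger_force: 0.0
```

```bash
cat >> h.py <<'E'
def comps(n,box,mk,amin=10):
    s=robot.snapshot(n);h=cv2.cvtColor(s["img"],cv2.COLOR_RGB2HSV);q=np.zeros(h.shape[:2],np.uint8);x0,y0,x1,y1=box
    q[y0:y1,x0:x1]=mk(h)[y0:y1,x0:x1];nl,l,stt,ce=cv2.connectedComponentsWithStats(q)
    return s,sorted([(int(stt[i,4]),stt[i].tolist()[:4],ce[i].round(2).tolist()) for i in range(1,nl) if stt[i,4]>=amin],reverse=True)
red=lambda h:((h[...,0]<8)|(h[...,0]>172))&(h[...,1]>120)&(h[...,2]>60)
E
python3 - <<'E'
from h import *
st()
t,a=comps("top",(320,190,395,240),red);s,b=comps("side",(290,210,320,250),red);print(a,b)
for z in(.112,.12): print(plane(t,(372,219.5),z))
T=np.array([.557,-.076,.112]);print(proj(t,T),proj(s,T))
E
```

```text
22.05 [0.6408 0.1677 0.5274] F [-1.   0.3  0.2] M [-0.28  0.14 -0.04] gap 0.0303 yaw -17.3
[(126, [345, 211, 30, 11], [359.79, 215.82])] [(36, [301, 226, 7, 11], [304.25, 230.36])]
[ 0.55938264 -0.06779752  0.112     ]
[ 0.55926994 -0.06696479  0.12      ]
[[375.05301377 220.44554609]] [[301.14291716 235.35922326]]
```

Run:
```python
from h import *
t=robot.snapshot("top");s=robot.snapshot("side")
for p in((303.5,229),(303.5,230)): print(tri(t,(372,219.3),s,p))
# direction of bar in top view at heights: pixels near pivot end
print(plane(t,(346,212.5),.055))
o=robot.observe();R=Ro.from_quat(o["tcp_rot"])
ax=R.as_matrix();print(ax.round(3))
P=np.array([.558,-.07,.112]);print(R.inv().apply(P-.167*ax[:,2]-o["ee_pos"]))
```

```text
(array([ 0.56173772, -0.06690262,  0.12275883]), [0.0019885205623552194, 0.0019885205623553005])
(array([ 0.56173427, -0.06718191,  0.1200249 ]), [0.0019451146594099376, 0.0019451146594099183])
[ 0.57845341 -0.00074013  0.055     ]
[[ 0.292  0.955  0.059]
 [ 0.936 -0.298  0.189]
 [ 0.197 -0.    -0.98 ]]
[-0.32906344 -0.00815773  0.19020232]
```

{"fn": "carry_out", "kwargs": {"motion": [[-0.0414,-0.001,0,0,0,0],[-0.0414,-0.001,0,0,0,0],[-0.0414,-0.001,0,0,0,0],[-0.0414,-0.001,0,0,0,0],[-0.0414,-0.001,0,0,0,0],[-0.0414,-0.001,0,0,0,0],[-0.0414,-0.001,0,0,0,0],[-0.0414,-0.001,0,0,0,0],[0,0,0.03,0,0,0],[0,0,0.03,0,0,0]]}}

```text
time: 23.5
ee_pos: [0.54, -0.1288, 0.4023]
tcp_rot: [0.802, 0.589, 0.081, -0.059]
ft_force: [0.2, 1.0, 0.7]
finger_gap: 0.03
finger_force: 0.0
```

{"fn": "carry_out", "kwargs": {"motion": [[0,0,0.02,0,0,0],[0,0,0.02,0,0,0],[0,0,0.02,0,0,0],[0,0,0.02,0,0,0],[0,0,0.02,0,0,0],[0,0,0.0,0,0,0],[0,0,0,0,0,0],[0,0,0,0,0,0],[0,0,0,0,0,0],[0,0,0,0,0,0]]}}

```text
time: 24.75
ee_pos: [0.5459, -0.1095, 0.3052]
tcp_rot: [0.802, 0.589, 0.081, -0.059]
ft_force: [0.6, 0.7, 0.0]
finger_gap: 0.0302
finger_force: 0.0
```

Run:
```python
from h import *
st()
o=robot.observe();R=Ro.from_quat(o["tcp_rot"]);ax=R.as_matrix()
P=np.array([.558,-.072,.112]);print(R.inv().apply(P-.173*ax[:,2]-o["ee_pos"]))
s=robot.snapshot("side");cv2.imwrite("pics/c8.png",crop(s,255,150,100,100,5))
```

```text
24.75 [ 0.5459 -0.1095  0.3052] F [0.6 0.7 0. ] M [-0.25  0.16  0.01] gap 0.0302 yaw -17.4
[0.00015904 0.00023597 0.0241621 ]
```

View pics/c8.png

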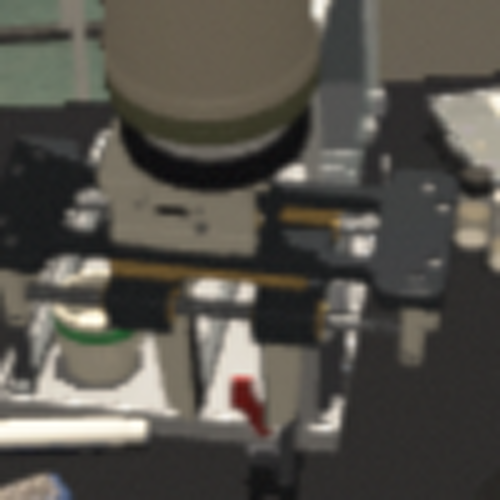

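{"fn": "carry_out", "kwargs": {"motion": [[0,0,0.012,0,0,0],[0,0,0.012,0,0,0],[0,0,0.0,0,0,0],[0,0,0,0,0,0],[0,0,0,0,0,0],[0,0,0.0,0,0,0],[0,0,0,0,0,0],[0,0,0,0,0,0],[0,0,0,0,0,0],[0,0,0,0,0,0]]}}

```text
time: 26.05
ee_pos: [0.5473, -0.1049, 0.2813]
tcp_rot: [0.802, 0.589, 0.08, -0.059]
ft_force: [0.4, 0.2, 1.2]
finger_gap: 0.0302
finger_force: 0.0
```

{"fn": "carry_out", "kwargs": {"motion": [[0,0,0,0,0,0],[0,0,0,0,0,0],[0,0,0,0,0,0],[0,0,0,0,0,0],[0,0,0,0,0,0],[0,0,0,0,0,0],[0,0,0,0,0,0],[0,0,0,0,0,0],[0,0,0,0,0,0],[0,0,0,0,0,0]], "grip": 0.0, "newtons": 12}}

```text
time: 27.3
ee_pos: [0.5486, -0.1051, 0.2816]
tcp_rot: [0.802, 0.589, 0.081, -0.058]
ft_force: [5.5, -1.4, -3.0]
finger_gap: 0.0094
finger_force: 12.0
```

Run:
```python
from h import *
st()
o=robot.observe();R=Ro.from_quat(o["tcp_rot"]).as_matrix();
# arc rows in tool frame
a=np.linspace(40,95,17)*np.pi/180;ty=np.array([.299,.954,0])
p=np.array([.112*(-np.cos(x)*ty+np.sin(x)*np.array([0,0,1])) for x in a]);print((np.diff(p,axis=0)@R).round(4).tolist())
```

```text
27.3 [ 0.5486 -0.1051  0.2816] F [ 5.5 -1.4 -3. ] M [-0.37 -0.88 -0.26] gap 0.0094 yaw -17.4
[[0.0054, 0.0, -0.004], [0.0056, 0.0, -0.0037], [0.0058, 0.0, -0.0034], [0.006, 0.0, -0.003], [0.0062, 0.0, -0.0026], [0.0063, 0.0, -0.0023], [0.0065, 0.0, -0.0019], [0.0066, 0.0, -0.0015], [0.0066, 0.0, -0.0011], [0.0067, 0.0, -0.0007], [0.0067, 0.0, -0.0003], [0.0067, 0.0, 0.0001], [0.0067, 0.0, 0.0005], [0.0067, 0.0, 0.0009], [0.0066, 0.0, 0.0013], [0.0065, 0.0, 0.0017]]
```

{"fn": "carry_out", "kwargs": {"motion": [[0.0054,0.002,-0.004,0,0,0],[0.0056,0,-0.0037,0,0,0],[0.0058,0,-0.0034,0,0,0],[0.006,0,-0.003,0,0,0],[0.0062,0,-0.0026,0,0,0],[0.0063,0,-0.0023,0,0,0],[0.0065,0,-0.0019,0,0,0],[0.0066,0,-0.0015,0,0,0],[0.0066,0,-0.0011,0,0,0],[0.0067,0,-0.0007,0,0,0]]}}

```text
time: 28.55
ee_pos: [0.5658, -0.0519, 0.317]
tcp_rot: [0.802, 0.589, 0.08, -0.059]
ft_force: [3.9, 1.1, -13.1]
finger_gap: 0.0095
finger_force: 12.0
```

{"fn": "carry_out", "kwargs": {"motion": [[0.0067,0,-0.0003,0,0,0],[0.0067,0,0.0001,0,0,0],[0.0067,0,0.0005,0,0,0],[0.0067,0,0.0009,0,0,0],[0.0066,0,0.0013,0,0,0],[0.005,0,0.0012,0,0,0],[0,0,0,0,0,0],[0,0,0,0,0,0],[0,0,0,0,0,0],[0,0,0,0,0,0]]}}

```text
time: 29.8
ee_pos: [0.5759, -0.0193, 0.3218]
tcp_rot: [0.803, 0.588, 0.079, -0.058]
ft_force: [-6.9, -14.0, -0.5]
finger_gap: 0.0096
finger_force: 12.0
```

```bash
python3 -c "
from h import *
st()"
```

```text
29.8 [ 0.5759 -0.0193  0.3218] F [ -6.9 -14.   -0.5] M [-3.31  1.69  0.15] gap 0.0096 yaw -17.6
```

{"fn": "carry_out", "kwargs": {"motion": [[0.002,0,0,0,0,0],[0,0,0,0,0,0],[0,0,0,0,0,0],[0,0,0,0,0,0],[0,0,0,0,0,0],[0,0,-0.02,0,0,0],[0,0,-0.03,0,0,0],[0,0,-0.04,0,0,0],[-0.03,0,-0.05,0,0,0],[-0.04,0,-0.05,0,0,0]], "grip": 0.026}}

```text
time: 31.05
ee_pos: [0.5458, -0.1151, 0.4957]
tcp_rot: [0.801, 0.59, 0.081, -0.059]
ft_force: [0.3, -0.2, 0.2]
finger_gap: 0.0259
finger_force: 0.0
```

Run:
```python
from h import *
st()
s=robot.snapshot("side");t=robot.snapshot("top")
cv2.imwrite("pics/c9.png",np.hstack([crop(s,235,110,110,150,4),crop(t,230,150,80,150,4)]))
```

```text
31.05 [ 0.5458 -0.1151  0.4957] F [ 0.3 -0.2  0.2] M [-0.26  0.07 -0.  ] gap 0.0259 yaw -17.3
```

View pics/c9.png

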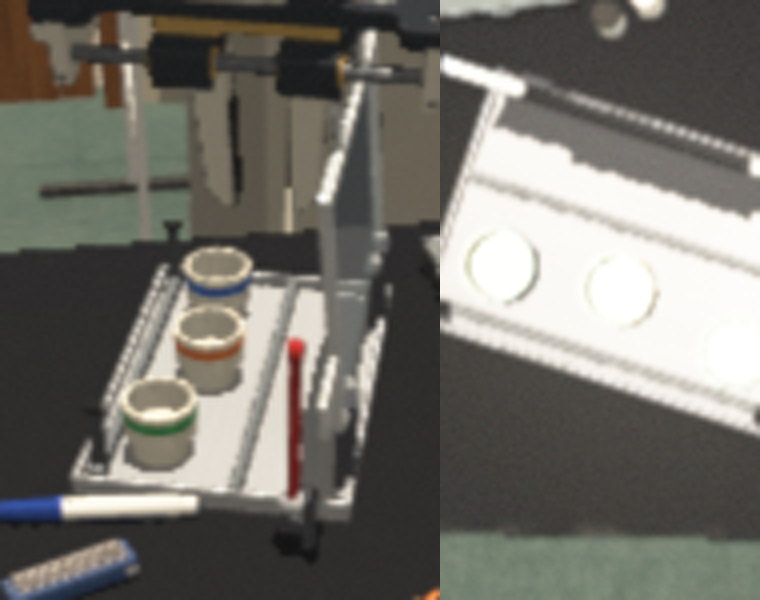

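Run:
```python
from h import *
st()
t=robot.snapshot("top");s=robot.snapshot("side")
c=np.array([.575,.1884]);M=np.array([[.954,-.299],[.299,.954]])
for n,a,b in(("blue",(245.5,216.3),(235+217/4,110+263/4)),("orange",(275,222.5),(235+210/4,110+325/4)),("green",(304.5,237.5),(235+160/4,110+398/4))):
    X=plane(t,a,.052);Y=plane(s,b,.052);print(n,X.round(4),Y.round(4),(M@(X[:2]-c)).round(4),(M@(Y[:2]-c)).round(4))
for n in("blue",):pass
X=plane(t,(304.5,237.5),.052)
```

```text
31.15 [ 0.5446 -0.1206  0.4988] F [0.6 0.1 0.6] M [-0.3   0.11  0.04] gap 0.0263 yaw -17.8
blue [0.5628 0.2812 0.052 ] [0.5675 0.2852 0.052 ] [-0.0394  0.0848] [-0.0361  0.0901]
orange [0.5469 0.1978 0.052 ] [0.553  0.1992 0.052 ] [-0.0296  0.0006] [-0.0242  0.0037]
green [0.5064 0.1142 0.052 ] [0.5095 0.114  0.052 ] [-0.0432 -0.0913] [-0.0402 -0.0906]
```

Run:
```python
from h import *
o=robot.observe();R=Ro.from_quat(o["tcp_rot"])
q=(R*Ro.from_rotvec([0,-.2,0])).as_quat();print(q)
go([.5161,-.1736,.10],-17.4,o["ee_pos"],q)
go([.5161,-.1736,.10],30.4,o["ee_pos"],q)
```

```text
[8.06421221e-01 5.91340029e-01 1.14574652e-03 6.86783369e-04]
shift [-0.0646 -0.0114  0.2277] turn [ 0.002 -0.001 -0.002] after-turn shift [-0.0644 -0.011   0.2278]
shift [-0.0646 -0.0114  0.2277] turn [ 0.003  0.    -0.836] after-turn shift [-0.0351 -0.0551  0.2278]
```

{"fn": "carry_out", "kwargs": {"motion": [[0,0,0,0,-0.1,0],[0,0,0,0,-0.1,0],[-0.0323,-0.0057,0,0,0,0],[-0.0323,-0.0057,0,0,0,0],[0,0,0,0,0,-0.167],[0,0,0,0,0,-0.167],[0,0,0,0,0,-0.167],[0,0,0,0,0,-0.167],[0,0,0,0,0,-0.168],[0,0,0.03,0,0,0]], "grip": 0.078}}

```text
time: 32.5
ee_pos: [0.517, -0.1716, 0.4635]
tcp_rot: [0.494, 0.869, 0.001, 0.001]
ft_force: [-0.5, 0.1, -1.0]
finger_gap: 0.078
finger_force: 0.0
```

{"fn": "carry_out", "kwargs": {"motion": [[0,0,0.03,0,0,0],[0,0,0.03,0,0,0],[0,0,0.03,0,0,0],[0,0,0.03,0,0,0],[0,0,0.03,0,0,0],[0,0,0.03,0,0,0],[0,0,0.0177,0,0,0],[0,0,0,0,0,0],[0,0,0,0,0,0],[0,0,0,0,0,0]]}}

```text
time: 33.75
ee_pos: [0.5166, -0.1723, 0.266]
tcp_rot: [0.496, 0.868, 0.0, 0.0]
ft_force: [-0.1, -0.1, -0.0]
finger_gap: 0.0781
finger_force: 0.0
```

Run:
```python
from h import *
st()
go([.5161,-.1736,.048],30.4)
```

```text
33.75 [ 0.5166 -0.1723  0.266 ] F [-0.1 -0.1 -0. ] M [-0.03  0.02  0.05] gap 0.0781 yaw 30.6
shift [-0.0009 -0.0011  0.051 ] turn [0.001 0.001 0.003] after-turn shift [-0.0009 -0.0011  0.051 ]
```

{"fn": "carry_out", "kwargs": {"motion": [[-0.0009,-0.0011,0.01,0,0,0],[0,0,0.01,0,0,0],[0,0,0.01,0,0,0],[0,0,0.01,0,0,0],[0,0,0.01,0,0,0],[0,0,0.0,0,0,0],[0,0,0,0,0,0],[0,0,0,0,0,0],[0,0,0,0,0,0],[0,0,0,0,0,0]]}}

```text
time: 35.0
ee_pos: [0.5159, -0.1738, 0.2155]
tcp_rot: [0.496, 0.868, 0.0, 0.0]
ft_force: [0.9, -0.2, -0.2]
finger_gap: 0.078
finger_force: 0.0
```

{"fn": "carry_out", "kwargs": {"motion": [[0,0,0,0,0,0],[0,0,0,0,0,0],[0,0,0,0,0,0],[0,0,0,0,0,0],[0,0,0,0,0,0],[0,0,0,0,0,0],[0,0,0,0,0,0],[0,0,0,0,0,0],[0,0,0,0,0,0],[0,0,0,0,0,0]], "grip": 0.04, "newtons": 6}}

```text
time: 36.25
ee_pos: [0.5137, -0.1753, 0.2152]
tcp_rot: [0.497, 0.868, -0.001, -0.001]
ft_force: [-8.3, -6.5, 4.1]
finger_gap: 0.0522
finger_force: 6.0
```

Run:
```python
from h import *
st()
```

```text
36.25 [ 0.5137 -0.1753  0.2152] F [-8.3 -6.5  4.1] M [-1.37  1.75  0.11] gap 0.0522 yaw 30.4
```

{"fn": "carry_out", "kwargs": {"motion": [[0,-0.0027,0,0,0,0],[0,0,0,0,0,0],[0,0,0,0,0,0],[0,0,0,0,0,0],[0,0,0,0,0,-0.157],[0,0,0,0,0,-0.157],[0,0,0,0,0,-0.157],[0,0,0,0,0,-0.157],[0,0,0,0,0,-0.157],[0,0,0,0,0,0]], "grip": 0.078}}

```text
time: 37.5
ee_pos: [0.5135, -0.1753, 0.2154]
tcp_rot: [0.127, 0.992, 0.0, 0.0]
ft_force: [0.2, -0.3, 0.7]
finger_gap: 0.0781
finger_force: 0.0
```

{"fn": "carry_out", "kwargs": {"motion": [[0,0,0,0,0,0],[0,0,0,0,0,0],[0,0,0,0,0,0],[0,0,0,0,0,0],[0,0,0,0,0,0],[0,0,0,0,0,0],[0,0,0,0,0,0],[0,0,0,0,0,0],[0,0,0,0,0,0],[0,0,0,0,0,0]], "grip": 0.04, "newtons": 6}}

```text
time: 38.75
ee_pos: [0.5134, -0.1756, 0.2154]
tcp_rot: [0.126, 0.992, -0.0, 0.0]
ft_force: [-1.5, -5.1, 1.0]
finger_gap: 0.0508
finger_force: 6.0
```

Run:
```python
from h import *
st()
```

```text
38.75 [ 0.5134 -0.1756  0.2154] F [-1.5 -5.1  1. ] M [-1.19  0.36  0.04] gap 0.0508 yaw 75.5
```

{"fn": "carry_out", "kwargs": {"motion": [[0,0,0,0,0,0],[0,0,0,0,0,0],[0,0,-0.01,0,0,0],[0,0,-0.05,0,0,0],[0,0,-0.055,0,0,0],[0,0,-0.05,0,0,0],[0,0,0,0,0,0.18],[0,0,0,0,0,0.18],[0,0,0,0,0,0.18],[0,0,0,0,0,0.18]], "grip": 0.078}}

```text
time: 40.0
ee_pos: [0.5133, -0.1749, 0.3811]
tcp_rot: [0.47, 0.883, 0.0, 0.0]
ft_force: [0.0, 0.7, -0.4]
finger_gap: 0.078
finger_force: 0.0
```

Run:
```python
from h import *
st();o=robot.observe();print(o['qpos'].round(2))
t,a=comps("side",(240,140,320,240),lambda h:(h[...,0]>45)&(h[...,0]<85)&(h[...,1]>90)&(h[...,2]>50),8);print(a)
for nm,lo,hi in(("blue",100,125),("orange",5,20)):
    print(nm,comps("side",(240,140,310,240),lambda h:(h[...,0]>lo)&(h[...,0]<hi)&(h[...,1]>100)&(h[...,2]>70),6)[1])
go([.508,.114,.16],-17.4)
```

```text
40.0 [ 0.5133 -0.1749  0.3811] F [ 0.   0.7 -0.4] M [-0.03  0.02 -0.04] gap 0.078 yaw 33.9
[-0.05  0.43  0.38  2.06 -0.25  0.69  1.08]
[]
blue [(58, [240, 234, 10, 6], [244.64, 236.59])]
orange [(133, [265, 191, 33, 19], [281.51, 199.77]), (25, [299, 172, 7, 6], [301.96, 174.16]), (22, [261, 215, 5, 8], [263.59, 218.32])]
shift [0.2411 0.1589 0.0537] turn [0.    0.    0.905] after-turn shift [ 0.2738 -0.0916  0.0537]
```

{"fn": "carry_out", "kwargs": {"motion": [[0,0,0,0,0,0.181],[0,0,0,0,0,0.181],[0,0,0,0,0,0.181],[0,0,0,0,0,0.181],[0,0,0,0,0,0.181],[0.0548,-0.0183,0,0,0,0],[0.0548,-0.0183,0,0,0,0],[0.0548,-0.0183,0,0,0,0],[0.0548,-0.0183,0,0,0,0],[0.0548,-0.0183,0,0,0,0]]}}

```text
time: 41.4
ee_pos: [0.5088, 0.1155, 0.3806]
tcp_rot: [0.805, 0.593, 0.0, -0.0]
ft_force: [0.5, -0.2, 0.8]
finger_gap: 0.0779
finger_force: 0.0
```

Run:
```python
from h import *
st();o=robot.observe();print(o['qpos'].round(2))
s=robot.snapshot("side");cv2.imwrite("pics/c10.png",crop(s,235,110,110,150,4))
go([.508,.114,.046],-17.4)
```

```text
41.4 [0.5088 0.1155 0.3806] F [ 0.5 -0.2  0.8] M [-0.11  0.09  0.02] gap 0.0779 yaw -17.3
[-0.82  0.47  0.69  2.12 -0.46  0.71 -0.13]
shift [-0.0099  0.0027  0.1667] turn [-0.003 -0.003  0.01 ] after-turn shift [-0.0094  0.0024  0.1667]
```

View pics/c10.png

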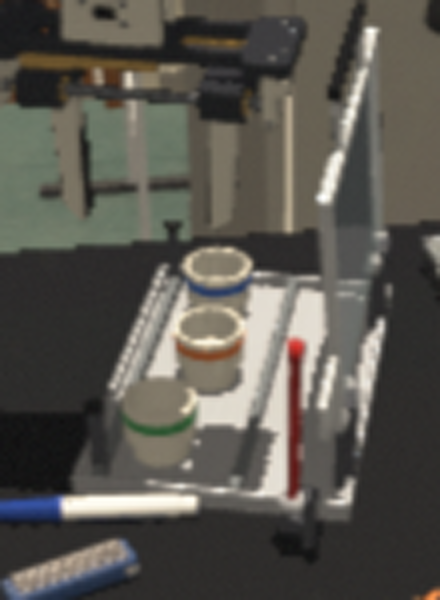

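{"fn": "carry_out", "kwargs": {"motion": [[0,0,0.03,0,0,0],[0,0,0.03,0,0,0],[0,0,0.03,0,0,0],[0,0,0.02,0,0,0],[0,0,0.02,0,0,0],[0,0,0.01,0,0,0],[0,0,0,0,0,0],[0,0,0,0,0,0],[0,0,0,0,0,0],[0,0,0,0,0,0]]}}

```text
time: 42.7
ee_pos: [0.5091, 0.1138, 0.2407]
tcp_rot: [0.807, 0.591, 0.0, 0.0]
ft_force: [-0.0, -0.8, 0.7]
finger_gap: 0.0779
finger_force: 0.0
```

Run:
```python
from h import *
st();go([.508,.114,.046],-17.4)
s=robot.snapshot("side");cv2.imwrite("pics/c11.png",crop(s,235,110,110,150,4))
```

```text
42.7 [0.5091 0.1138 0.2407] F [-0.  -0.8  0.7] M [-0.05  0.11 -0.04] gap 0.0779 yaw -17.6
shift [-0.0002 -0.0012  0.0277] turn [ 0.001 -0.001 -0.003] after-turn shift [-0.0002 -0.0011  0.0277]
```

View pics/c11.png

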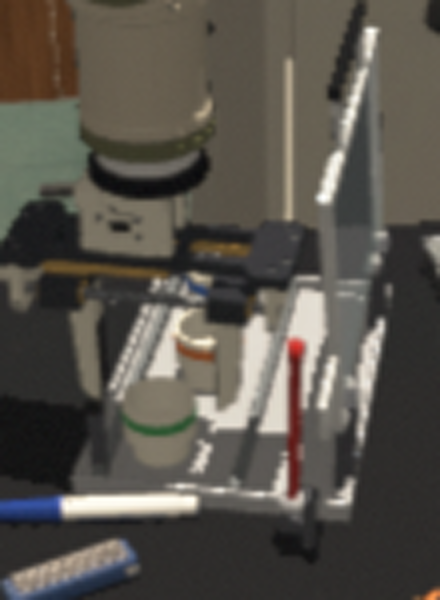

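{"fn": "carry_out", "kwargs": {"motion": [[0,-0.001,0.01,0,0,0],[0,0,0.01,0,0,0],[0,0,0.005,0,0,0],[0,0,0,0,0,0],[0,0,0,0,0,0],[0,0,0,0,0,0],[0,0,0,0,0,0],[0,0,0,0,0,0],[0,0,0,0,0,0],[0,0,0,0,0,0]]}}

```text
time: 44.0
ee_pos: [0.5081, 0.1139, 0.2153]
tcp_rot: [0.807, 0.591, 0.0, 0.0]
ft_force: [0.5, 0.1, 0.5]
finger_gap: 0.0779
finger_force: 0.0
```

{"fn": "carry_out", "kwargs": {"motion": [[0,0,0,0,0,0],[0,0,0,0,0,0],[0,0,0,0,0,0],[0,0,0,0,0,0],[0,0,0,0,0,0],[0,0,0,0,0,0],[0,0,0,0,0,0],[0,0,0,0,0,0],[0,0,0,0,0,0],[0,0,0,0,0,0]], "grip": 0.04, "newtons": 6}}

```text
time: 45.25
ee_pos: [0.5082, 0.1139, 0.2153]
tcp_rot: [0.807, 0.591, 0.0, 0.0]
ft_force: [-0.7, -0.1, -0.6]
finger_gap: 0.0507
finger_force: 6.0
```

Centred along tray x. Open a little, turn clockwise 90°, squeeze along tray y.

{"fn": "carry_out", "kwargs": {"motion": [[0,0,0,0,0,0],[0,0,0,0,0,0.17],[0,0,0,0,0,0.175],[0,0,0,0,0,0.175],[0,0,0,0,0,0.175],[0,0,0,0,0,0.175],[0,0,0,0,0,0.175],[0,0,0,0,0,0.175],[0,0,0,0,0,0.175],[0,0,0,0,0,0.175]], "grip": 0.068}}

```text
time: 46.5
ee_pos: [0.5082, 0.114, 0.2153]
tcp_rot: [0.988, -0.155, 0.0, -0.0]
ft_force: [-0.7, 0.4, -0.2]
finger_gap: 0.0681
finger_force: 0.0
```

{"fn": "carry_out", "kwargs": {"motion": [[0,0,0,0,0,0],[0,0,0,0,0,0],[0,0,0,0,0,0],[0,0,0,0,0,0],[0,0,0,0,0,0],[0,0,0,0,0,0],[0,0,0,0,0,0],[0,0,0,0,0,0],[0,0,0,0,0,0],[0,0,0,0,0,0]], "grip": 0.04, "newtons": 12}}

```text
time: 47.75
ee_pos: [0.5082, 0.114, 0.2153]
tcp_rot: [0.988, -0.152, 0.0, 0.0]
ft_force: [-0.3, 1.0, 0.4]
finger_gap: 0.0509
finger_force: 12.0
```

Run:
```python
from h import *
st();o=robot.observe();print(o["qpos"].round(2))
P=o["ee_pos"]+[0,0,.135]
go([.5135,-.1757,.10],75.4,P)
go([.5135,-.1757,.10],75.4)
```

```text
47.75 [0.5082 0.114  0.2153] F [-0.3  1.   0.4] M [ 0.11  0.13 -0.03] gap 0.0509 yaw -107.5
[-0.71  0.75  0.59  2.23 -1.03  0.46 -1.16]
shift [0.0923 0.2746 0.0833] turn [ 0.    -0.    -0.051] after-turn shift [0.0782 0.279  0.0833]
shift [ 0.0924  0.2746 -0.0517] turn [ 0.    -0.    -0.051] after-turn shift [ 0.0782  0.279  -0.0517]
```

{"fn": "carry_out", "kwargs": {"motion": [[0,0,-0.025,0,0,0],[0,0,-0.04,0,0,0],[0,0,-0.04,0,0,0],[0,0,-0.03,0,0,0],[0.0154,0.0458,0,0,0,0],[0.0154,0.0458,0,0,0,0],[0.0154,0.0458,0,0,0,0],[0.0154,0.0458,0,0,0,0],[0.0154,0.0458,0,0,0,0],[0.0154,0.0458,0,0,0,0]]}}

```text
time: 49.0
ee_pos: [0.513, -0.1774, 0.3502]
tcp_rot: [0.988, -0.152, -0.0, -0.0]
ft_force: [1.1, 0.2, -1.1]
finger_gap: 0.0509
finger_force: 12.0
```

{"fn": "carry_out", "kwargs": {"motion": [[0,0,0,0,0,-0.05],[0,0,0.02,0,0,0],[0,0,0.03,0,0,0],[0,0,0.02,0,0,0],[0,0,0.01,0,0,0],[0,0,0,0,0,0],[0,0,0,0,0,0],[0,0,0,0,0,0],[0,0,0,0,0,0],[0,0,0,0,0,0]]}}

```text
time: 50.25
ee_pos: [0.5135, -0.1759, 0.2705]
tcp_rot: [0.992, -0.128, 0.0, 0.0]
ft_force: [-0.0, -0.8, -1.2]
finger_gap: 0.0509
finger_force: 12.0
```

Run:
```python
from h import *
st();o=robot.observe();print(o["qpos"].round(2))
go([.5135,-.1757,.081],75.4)
```

```text
50.25 [ 0.5135 -0.1759  0.2705] F [-0.  -0.8 -1.2] M [-0.01  0.18 -0.  ] gap 0.0509 yaw -104.7
[-0.21  0.68  0.66  2.16 -0.8   0.57 -0.77]
shift [-0.     -0.0002  0.0225] turn [-0.    -0.    -0.001] after-turn shift [-0.     -0.0002  0.0225]
```

{"fn": "carry_out", "kwargs": {"motion": [[0,0,0.004,0,0,0],[0,0,0.003,0,0,0],[0,0,0.003,0,0,0],[0,0,0.002,0,0,0],[0,0,0,0,0,0],[0,0,0,0,0,0],[0,0,0,0,0,0],[0,0,0,0,0,0],[0,0,0,0,0,0],[0,0,0,0,0,0]]}}

```text
time: 51.5
ee_pos: [0.5134, -0.1759, 0.2583]
tcp_rot: [0.992, -0.128, 0.0, -0.0]
ft_force: [-0.1, -0.2, -1.3]
finger_gap: 0.0507
finger_force: 12.0
```

{"fn": "carry_out", "kwargs": {"motion": [[0,0,0.004,0,0,0],[0,0,0.003,0,0,0],[0,0,0.002,0,0,0],[0,0,0.002,0,0,0],[0,0,0.001,0,0,0],[0,0,0,0,0,0],[0,0,0,0,0,0],[0,0,0,0,0,0],[0,0,0,0,0,0],[0,0,0,0,0,0]]}}

```text
time: 52.75
ee_pos: [0.5133, -0.1762, 0.2471]
tcp_rot: [0.992, -0.128, 0.001, -0.0]
ft_force: [-1.2, 1.8, 11.6]
finger_gap: 0.0511
finger_force: 12.0
```

{"fn": "carry_out", "kwargs": {"motion": [[0,0,0,0,0,0],[0,0,0,0,0,0],[0,0,0,0,0,0],[0,0,-0.01,0,0,0],[0,0,-0.03,0,0,0],[0,0,-0.04,0,0,0],[0,0,-0.05,0,0,0],[0,0,0,0,0,0.05],[0,0,0,0,0,0],[0,0,0,0,0,0]], "grip": 0.072}}

```text
time: 54.0
ee_pos: [0.5132, -0.1756, 0.3755]
tcp_rot: [0.988, -0.152, -0.001, -0.0]
ft_force: [1.1, -0.3, 0.2]
finger_gap: 0.072
finger_force: 0.0
```

```bash
cat > cups.py <<'E'
from h import *
st()
# rims from the side view: colour bands (front half of the collar), and top-view rims
for nm,lo,hi in(("blue",100,125),("orange",5,18),("green",45,85)):
    s,a=comps("side",(255,150,310,235),lambda h:(h[...,0]>lo)&(h[...,0]<hi)&(h[...,1]>80)&(h[...,2]>50),8);print(nm,a[:3])
E
python3 cups.py
python3 - <<'E'
from h import *
s=robot.snapshot("side");
for c in([.550,.1985],[.565,.283],[.508,.114]): print(proj(s,[[*c,.052],[*c,.036]]).round(1).tolist())
go([.55,.1985,.15],-107.4)
E
```

```text
54.0 [ 0.5132 -0.1756  0.3755] F [ 1.1 -0.3  0.2] M [0.03 0.14 0.05] gap 0.072 yaw -107.5
blue []
orange [(11, [280, 197, 5, 3], [282.27, 198.0])]
green []
[[286.5, 191.5], [286.7, 195.9]]
[[288.5, 176.2], [288.7, 180.5]]
[[274.5, 209.5], [274.7, 214.2]]
shift [-0.0779 -0.3682  0.0587] turn [ 0.     0.001 -0.003] after-turn shift [-0.077  -0.3684  0.0587]
```

{"fn": "carry_out", "kwargs": {"motion": [[-0.0097,-0.046,0,0,0,0],[-0.0097,-0.046,0,0,0,0],[-0.0097,-0.046,0,0,0,0],[-0.0097,-0.046,0,0,0,0],[-0.0097,-0.046,0,0,0,0],[-0.0097,-0.046,0,0,0,0],[-0.0097,-0.046,0,0,0,0],[-0.0097,-0.046,0,0,0,0],[0,0,0,0,0,0],[0,0,0,0,0,0]]}}

```text
time: 55.45
ee_pos: [0.5502, 0.1978, 0.376]
tcp_rot: [0.988, -0.153, -0.0, 0.001]
ft_force: [0.1, -0.4, 0.3]
finger_gap: 0.0719
finger_force: 0.0
```

```bash
python3 cups.py
python3 - <<'E'
from h import *
go([.55,.1985,.0483],-107.4);print(robot.observe()["qpos"].round(2))
E
```

```text
55.45 [0.5502 0.1978 0.376 ] F [ 0.1 -0.4  0.3] M [0.05 0.14 0.01] gap 0.0719 yaw -107.5
blue [(24, [283, 181, 13, 3], [289.04, 182.21])]
orange [(51, [279, 194, 17, 7], [286.96, 197.55])]
green []
shift [-0.0009 -0.0015  0.1612] turn [ 0.    -0.    -0.005] after-turn shift [-0.0009 -0.0014  0.1612]
[-1.04  0.64  0.95  1.99 -0.69  0.87 -1.59]
```

{"fn": "carry_out", "kwargs": {"motion": [[0,-0.001,0.03,0,0,0],[0,0,0.03,0,0,0],[0,0,0.03,0,0,0],[0,0,0.025,0,0,0],[0,0,0.02,0,0,0],[0,0,0.015,0,0,0],[0,0,0.01,0,0,0],[0,0,0.001,0,0,0],[0,0,0,0,0,0],[0,0,0,0,0,0]]}}

```text
time: 56.85
ee_pos: [0.5508, 0.1994, 0.2158]
tcp_rot: [0.988, -0.152, 0.0, -0.0]
ft_force: [1.5, -0.7, -0.3]
finger_gap: 0.0722
finger_force: 0.0
```

{"fn": "carry_out", "kwargs": {"motion": [[0,0,0,0,0,0],[0,0,0,0,0,0],[0,0,0,0,0,0],[0,0,0,0,0,0],[0,0,0,0,0,0],[0,0,0,0,0,0],[0,0,0,0,0,0],[0,0,0,0,0,0],[0,0,0,0,0,0],[0,0,-0.005,0,0,0]], "grip": 0.04, "newtons": 10}}

```text
time: 58.1
ee_pos: [0.5504, 0.1991, 0.22]
tcp_rot: [0.988, -0.153, -0.0, 0.0]
ft_force: [-1.1, -0.4, -0.9]
finger_gap: 0.0519
finger_force: 10.0
```

Run:
```python
from h import *
st();go([.508,.114,.053],-107.4);go([.508,.114,.0483],-107.4)
```

```text
58.1 [0.5504 0.1991 0.22  ] F [-1.1 -0.4 -0.9] M [-0.01  0.19  0.03] gap 0.0519 yaw -107.5
shift [-0.0148  0.0939  0.0001] turn [ 0.001  0.    -0.003] after-turn shift [-0.0151  0.0939  0.    ]
shift [-0.0148  0.0939  0.0048] turn [ 0.001  0.    -0.003] after-turn shift [-0.0151  0.0939  0.0047]
```

{"fn": "carry_out", "kwargs": {"motion": [[0,0,-0.006,0,0,0],[-0.0037,0.0235,0,0,0,0],[-0.0037,0.0235,0,0,0,0],[-0.0037,0.0235,0,0,0,0],[-0.0037,0.0235,0,0,0,0],[0,0,0,0,0,0],[0,0,0.005,0,0,0],[0,0,0.0055,0,0,0],[0,0,0,0,0,0],[0,0,0,0,0,0]]}}

```text
time: 59.35
ee_pos: [0.5082, 0.1144, 0.2156]
tcp_rot: [0.988, -0.152, -0.0, 0.0]
ft_force: [0.5, -0.7, -0.9]
finger_gap: 0.0518
finger_force: 10.0
```

{"fn": "carry_out", "kwargs": {"motion": [[0,0,0,0,0,0],[0,0,0,0,0,-0.17],[0,0,0,0,0,-0.175],[0,0,0,0,0,-0.175],[0,0,0,0,0,-0.175],[0,0,0,0,0,-0.175],[0,0,0,0,0,-0.175],[0,0,0,0,0,-0.175],[0,0,0,0,0,-0.175],[0,0,0,0,0,-0.175]], "grip": 0.068}}

```text
time: 60.6
ee_pos: [0.5082, 0.1141, 0.2159]
tcp_rot: [0.805, 0.593, 0.0, 0.0]
ft_force: [0.6, -0.0, -0.5]
finger_gap: 0.0681
finger_force: 0.0
```

{"fn": "carry_out", "kwargs": {"motion": [[0,0,0,0,0,0],[0,0,0,0,0,0],[0,0,0,0,0,0],[0,0,0,0,0,0],[0,0,0,0,0,0],[0,0,0,0,0,0],[0,0,0,0,0,0],[0,0,0,0,0,0],[0,0,0,0,0,0],[0,0,0,0,0,0]], "grip": 0.04, "newtons": 12}}

```text
time: 61.85
ee_pos: [0.5082, 0.1141, 0.2158]
tcp_rot: [0.807, 0.591, 0.0, 0.0]
ft_force: [-0.0, -1.0, 1.2]
finger_gap: 0.0518
finger_force: 12.0
```

Run:
```python
from h import *
st();o=robot.observe();print(o["qpos"].round(2))
go([.5134,-.1758,.20],75.4,o["ee_pos"],flip=True);go([.5134,-.1758,.20],-17.4)
```

```text
61.85 [0.5082 0.1141 0.2158] F [-0.  -1.   1.2] M [-0.17  0.13 -0.01] gap 0.0518 yaw -17.6
[-0.45  0.67  0.18  2.21 -0.41  0.29 -0.22]
shift [-0.2748  0.0926 -0.1512] turn [ 0.     0.    -1.623] after-turn shift [-0.0781 -0.2792 -0.1512]
shift [-0.2748  0.0926 -0.1512] turn [ 0.    -0.    -0.003] after-turn shift [-0.2751  0.0916 -0.1512]
```

{"fn": "carry_out", "kwargs": {"motion": [[0,0,-0.03,0,0,0],[0,0,-0.06,0,0,0],[0,0,-0.06,0,0,0],[-0.0458,0.0154,0,0,0,0],[-0.0458,0.0154,0,0,0,0],[-0.0458,0.0154,0,0,0,0],[-0.0458,0.0154,0,0,0,0],[-0.0458,0.0154,0,0,0,0],[-0.0458,0.0154,0,0,0,0],[0,0,0,0,0,0]]}}

```text
time: 63.1
ee_pos: [0.5125, -0.1796, 0.3659]
tcp_rot: [0.809, 0.588, -0.0, 0.001]
ft_force: [0.7, 1.2, -0.6]
finger_gap: 0.0516
finger_force: 12.0
```

{"fn": "carry_out", "kwargs": {"motion": [[0,0,0.03,0,0,0],[0,0,0.02,0,0,0],[0,0,0.01,0,0,0],[0,0,0.006,0,0,0],[0,0,0,0,0,0],[0,0,0,0,0,0],[0,0,0,0,0,0],[0,0,0,0,0,0],[0,0,0,0,0,0],[0,0,0,0,0,0]]}}

```text
time: 64.35
ee_pos: [0.5132, -0.1757, 0.2999]
tcp_rot: [0.807, 0.591, 0.0, 0.0]
ft_force: [1.1, 0.4, -0.5]
finger_gap: 0.0521
finger_force: 12.0
```

Run:
```python
from h import *
st();o=robot.observe();print(o["qpos"].round(2))
go([.5134,-.1758,.1088],-17.6)
```

```text
64.35 [ 0.5132 -0.1757  0.2999] F [ 1.1  0.4 -0.5] M [-0.06  0.08 -0.  ] gap 0.0521 yaw -17.6
[ 0.01  0.55  0.31  2.12 -0.33  0.51  0.26]
shift [0.     0.0002 0.0241] turn [ 0. -0.  0.] after-turn shift [0.     0.0002 0.0241]
```

{"fn": "carry_out", "kwargs": {"motion": [[0,0,0.004,0,0,0],[0,0,0.003,0,0,0],[0,0,0.003,0,0,0],[0,0,0.002,0,0,0],[0,0,0,0,0,0],[0,0,0,0,0,0],[0,0,0,0,0,0],[0,0,0,0,0,0],[0,0,0,0,0,0],[0,0,0,0,0,0]]}}

```text
time: 65.6
ee_pos: [0.5132, -0.1757, 0.2878]
tcp_rot: [0.807, 0.591, 0.0, 0.0]
ft_force: [-0.5, -0.6, -1.3]
finger_gap: 0.0515
finger_force: 12.0
```

{"fn": "carry_out", "kwargs": {"motion": [[0,0,0.004,0,0,0],[0,0,0.003,0,0,0],[0,0,0.002,0,0,0],[0,0,0.002,0,0,0],[0,0,0.0015,0,0,0],[0,0,0,0,0,0],[0,0,0,0,0,0],[0,0,0,0,0,0],[0,0,0,0,0,0],[0,0,0,0,0,0]]}}

```text
time: 66.85
ee_pos: [0.5131, -0.1758, 0.2757]
tcp_rot: [0.807, 0.591, 0.0, 0.0]
ft_force: [-2.1, 0.3, 6.1]
finger_gap: 0.0517
finger_force: 12.0
```

{"fn": "carry_out", "kwargs": {"motion": [[0,0,0,0,0,0],[0,0,0,0,0,0],[0,0,0,0,0,0],[0,0,-0.01,0,0,0],[0,0,-0.04,0,0,0],[0,0,-0.05,0,0,0],[0,0,0,0,0,0.18],[0,0,0,0,0,0.18],[0,0,0,0,0,0.18],[0,0,0,0,0,0.18]], "grip": 0.072}}

```text
time: 68.1
ee_pos: [0.5131, -0.1757, 0.3761]
tcp_rot: [0.964, 0.266, 0.0, -0.0]
ft_force: [0.6, 0.6, 0.6]
finger_gap: 0.0719
finger_force: 0.0
```

{"fn": "carry_out", "kwargs": {"motion": [[0,0,0,0,0,0.18],[0,0,0,0,0,0.18],[0,0,0,0,0,0.18],[0,0,0,0,0,0.18],[0,0,0,0,0,0.126],[0,0,0,0,0,0],[0,0,0,0,0,0],[0,0,0,0,0,0],[0,0,0,0,0,0],[0,0,0,0,0,0]]}}

```text
time: 69.35
ee_pos: [0.5132, -0.1758, 0.3754]
tcp_rot: [0.989, -0.15, 0.0, -0.0]
ft_force: [-0.2, -0.8, 0.4]
finger_gap: 0.0717
finger_force: 0.0
```

Run:
```python
from h import *
st();print(robot.observe()["qpos"].round(2));go([.565,.283,.209],-107.4)
```

```text
69.35 [ 0.5132 -0.1758  0.3754] F [-0.2 -0.8  0.4] M [ 0.07  0.14 -0.  ] gap 0.0717 yaw -107.3
[-0.35  0.55  0.86  2.08 -0.61  0.78 -0.98]
shift [-0.087  -0.4535 -0.0006] turn [-0.    -0.     0.002] after-turn shift [-0.0878 -0.4533 -0.0006]
```

{"fn": "carry_out", "kwargs": {"motion": [[-0.0109,-0.0567,0,0,0,0],[-0.0109,-0.0567,0,0,0,0],[-0.0109,-0.0567,0,0,0,0],[-0.0109,-0.0567,0,0,0,0],[-0.0109,-0.0567,0,0,0,0],[-0.0109,-0.0567,0,0,0,0],[-0.0109,-0.0567,0,0,0,0],[-0.0109,-0.0567,0,0,0,0],[0,0,0,0,0,0],[0,0,0,0,0,0]]}}

```text
time: 70.6
ee_pos: [0.5648, 0.2828, 0.3751]
tcp_rot: [0.989, -0.15, -0.0, 0.0]
ft_force: [0.5, -1.0, -0.3]
finger_gap: 0.072
finger_force: 0.0
```

```bash
python3 cups.py
python3 - <<'E'
from h import *
go([.565,.283,.0483],-107.4);print(robot.observe()["qpos"].round(2))
E
```

```text
70.6 [0.5648 0.2828 0.3751] F [ 0.5 -1.  -0.3] M [0.03 0.12 0.07] gap 0.072 yaw -107.3
blue [(25, [282, 181, 14, 3], [288.76, 182.16])]
orange []
green []
shift [-0.0006 -0.0014  0.1603] turn [ 0.    -0.    -0.001] after-turn shift [-0.0005 -0.0014  0.1603]
[-1.11  0.69  0.93  1.89 -0.7   0.92 -1.72]
```

{"fn": "carry_out", "kwargs": {"motion": [[0,0,0.03,0,0,0],[0,0,0.03,0,0,0],[0,0,0.03,0,0,0],[0,0,0.025,0,0,0],[0,0,0.02,0,0,0],[0,0,0.015,0,0,0],[0,0,0.01,0,0,0],[0,0,0,0,0,0],[0,0,0,0,0,0],[0,0,0,0,0,0]]}}

```text
time: 72.0
ee_pos: [0.5651, 0.2834, 0.2159]
tcp_rot: [0.989, -0.15, 0.0, -0.0]
ft_force: [-0.0, -0.1, 0.4]
finger_gap: 0.0721
finger_force: 0.0
```

{"fn": "carry_out", "kwargs": {"motion": [[0,0,0,0,0,0],[0,0,0,0,0,0],[0,0,0,0,0,0],[0,0,0,0,0,0],[0,0,0,0,0,0],[0,0,0,0,0,0],[0,0,0,0,0,0],[0,0,0,0,0,0],[0,0,0,0,0,0],[0,0,-0.011,0,0,0]], "grip": 0.04, "newtons": 10}}

```text
time: 73.25
ee_pos: [0.5646, 0.2829, 0.2258]
tcp_rot: [0.989, -0.151, -0.001, 0.001]
ft_force: [-0.4, 0.1, -0.5]
finger_gap: 0.0515
finger_force: 10.0
```

Run:
```python
from h import *
st();go([.508,.114,.0488],-107.4)
```

```text
73.25 [0.5646 0.2829 0.2258] F [-0.4  0.1 -0.5] M [0.04 0.2  0.  ] gap 0.0515 yaw -107.3
shift [-0.0037  0.1781  0.0103] turn [0.002 0.001 0.001] after-turn shift [-0.0035  0.1781  0.01  ]
```

{"fn": "carry_out", "kwargs": {"motion": [[-0.0006,0.0297,0,0,0,0],[-0.0006,0.0297,0,0,0,0],[-0.0006,0.0297,0,0,0,0],[-0.0006,0.0297,0,0,0,0],[-0.0006,0.0297,0,0,0,0],[-0.0006,0.0297,0,0,0,0],[0,0,0.005,0,0,0],[0,0,0.006,0,0,0],[0,0,0,0,0,0],[0,0,0,0,0,0]]}}

```text
time: 74.5
ee_pos: [0.5086, 0.115, 0.215]
tcp_rot: [0.989, -0.15, -0.0, -0.0]
ft_force: [0.4, -0.0, -1.0]
finger_gap: 0.0517
finger_force: 10.0
```

{"fn": "carry_out", "kwargs": {"motion": [[0,0,0,0,0,0],[0,0,0,0,0,-0.17],[0,0,0,0,0,-0.175],[0,0,0,0,0,-0.175],[0,0,0,0,0,-0.175],[0,0,0,0,0,-0.175],[0,0,0,0,0,-0.175],[0,0,0,0,0,-0.175],[0,0,0,0,0,-0.175],[0,0,0,0,0,-0.175]], "grip": 0.068}}

```text
time: 75.75
ee_pos: [0.5086, 0.1144, 0.2153]
tcp_rot: [0.804, 0.595, 0.0, 0.0]
ft_force: [0.2, -0.1, 0.1]
finger_gap: 0.0683
finger_force: 0.0
```

{"fn": "carry_out", "kwargs": {"motion": [[0,0,0,0,0,0],[0,0,0,0,0,0],[0,0,0,0,0,0],[0,0,0,0,0,0],[0,0,0,0,0,0],[0,0,0,0,0,0],[0,0,0,0,0,0],[0,0,0,0,0,0],[0,0,0,0,0,0],[0,0,0,0,0,0]], "grip": 0.04, "newtons": 12}}

```text
time: 77.0
ee_pos: [0.5085, 0.1142, 0.2153]
tcp_rot: [0.806, 0.592, 0.0, 0.0]
ft_force: [0.3, 0.3, 0.0]
finger_gap: 0.051
finger_force: 12.0
```

Run:
```python
from h import *
st();o=robot.observe();print(o["qpos"].round(2))
go([.5132,-.1758,.20],-17.4)
```

```text
77.0 [0.5085 0.1142 0.2153] F [0.3 0.3 0. ] M [ 0.   -0.02  0.01] gap 0.051 yaw -17.4
[-0.45  0.67  0.18  2.21 -0.4   0.29 -0.23]
shift [-0.2754  0.091  -0.1517] turn [ 0.    -0.     0.001] after-turn shift [-0.2754  0.0912 -0.1517]
```

{"fn": "carry_out", "kwargs": {"motion": [[0,0,-0.03,0,0,0],[0,0,-0.06,0,0,0],[0,0,-0.06,0,0,0],[-0.0459,0.0152,0,0,0,0],[-0.0459,0.0152,0,0,0,0],[-0.0459,0.0152,0,0,0,0],[-0.0459,0.0152,0,0,0,0],[-0.0459,0.0152,0,0,0,0],[-0.0459,0.0152,0,0,0,0],[0,0,0,0,0,0]]}}

```text
time: 78.25
ee_pos: [0.5124, -0.1798, 0.3654]
tcp_rot: [0.808, 0.59, -0.0, 0.001]
ft_force: [0.2, 1.0, -1.6]
finger_gap: 0.0515
finger_force: 12.0
```

{"fn": "carry_out", "kwargs": {"motion": [[0,0,0.02,0,0,0],[0,0,0.015,0,0,0],[0,0,0.004,0,0,0],[0,0,0,0,0,0],[0,0,0,0,0,0],[0,0,0,0,0,0],[0,0,0,0,0,0],[0,0,0,0,0,0],[0,0,0,0,0,0],[0,0,0,0,0,0]]}}

```text
time: 79.5
ee_pos: [0.5134, -0.1759, 0.3263]
tcp_rot: [0.806, 0.592, 0.0, 0.0]
ft_force: [-0.4, 0.2, -0.8]
finger_gap: 0.0516
finger_force: 12.0
```

Run:
```python
from h import *
st();o=robot.observe();print(o["qpos"].round(2))
go([.5132,-.1758,.1363],-17.4)
```

```text
79.5 [ 0.5134 -0.1759  0.3263] F [-0.4  0.2 -0.8] M [-0.04  0.12  0.  ] gap 0.0516 yaw -17.4
[-0.01  0.51  0.33  2.11 -0.3   0.57  0.24]
shift [ 0.     -0.0002  0.023 ] turn [ 0.    -0.     0.001] after-turn shift [ 0.     -0.0002  0.023 ]
```

{"fn": "carry_out", "kwargs": {"motion": [[0,0,0.004,0,0,0],[0,0,0.003,0,0,0],[0,0,0.003,0,0,0],[0,0,0.002,0,0,0],[0,0,0,0,0,0],[0,0,0,0,0,0],[0,0,0,0,0,0],[0,0,0,0,0,0],[0,0,0,0,0,0],[0,0,0,0,0,0]]}}

```text
time: 80.75
ee_pos: [0.5134, -0.1759, 0.3143]
tcp_rot: [0.806, 0.592, 0.0, 0.0]
ft_force: [-0.2, 0.2, -1.8]
finger_gap: 0.0517
finger_force: 12.0
```

{"fn": "carry_out", "kwargs": {"motion": [[0,0,0.004,0,0,0],[0,0,0.003,0,0,0],[0,0,0.002,0,0,0],[0,0,0.002,0,0,0],[0,0,0.0005,0,0,0],[0,0,0,0,0,0],[0,0,0,0,0,0],[0,0,0,0,0,0],[0,0,0,0,0,0],[0,0,0,0,0,0]]}}

```text
time: 82.0
ee_pos: [0.5133, -0.1759, 0.3032]
tcp_rot: [0.806, 0.592, 0.0, 0.0]
ft_force: [-1.8, 0.5, 6.4]
finger_gap: 0.0514
finger_force: 12.0
```

{"fn": "carry_out", "kwargs": {"motion": [[0,0,0,0,0,0],[0,0,0,0,0,0],[0,0,0,0,0,0],[0,0,-0.02,0,0,0],[0,0,-0.05,0,0,0],[0,0,-0.05,0,0,0],[0,0,0,0,0.1,0],[0,0,0,0,0.1,0],[0,0,0,0,0,0],[0,0,0,0,0,0]], "grip": 0.07}}

```text
time: 83.25
ee_pos: [0.5133, -0.1761, 0.4226]
tcp_rot: [0.802, 0.589, 0.079, -0.059]
ft_force: [0.7, 1.0, -0.2]
finger_gap: 0.0699
finger_force: 0.0
```

Run:
```python
from h import *
st();o=robot.observe();print(o["qpos"].round(2))
R=Ro.from_quat(o["tcp_rot"]);print(R.inv().apply(np.array([.576,-.0188,.322])-o["ee_pos"]).round(4))
s,a=comps("side",(295,180,325,245),red);print(a)
t,b=comps("top",(320,190,360,240),red,4);print(b)
p=np.array([.575,.1884,0])+.062*np.array([.954,-.299,0])-.162*np.array([.299,.954,0])+[0,0,.152];print(p,proj(s,p),proj(t,p))
```

```text
83.25 [ 0.5133 -0.1761  0.4226] F [ 0.7  1.  -0.2] M [-0.29  0.18  0.02] gap 0.0699 yaw -17.4
[ 0.06  0.38  0.3   2.01 -0.42  0.82  0.34]
[0.1457 0.0129 0.1318]
[(35, [307, 214, 3, 20], [308.37, 223.37])]
[(26, [339, 206, 5, 6], [341.12, 208.35])]
[0.58571  0.015314 0.152   ] [[307.77003355 197.54820777]] [[341.74868819 208.6020306 ]]
```

{"fn": "carry_out", "kwargs": {"motion": [[0.0364,0.0032,0,0,0,0],[0.0364,0.0032,0,0,0,0],[0.0364,0.0032,0,0,0,0],[0.0364,0.0032,0,0,0,0],[0,0,0.03,0,0,0],[0,0,0.03,0,0,0],[0,0,0.02,0,0,0],[0,0,0,0,0,0],[0,0,0,0,0,0],[0,0,0,0,0,0]], "grip": 0.028}}

```text
time: 84.6
ee_pos: [0.5731, -0.0285, 0.3743]
tcp_rot: [0.802, 0.589, 0.081, -0.059]
ft_force: [-0.3, 0.7, 0.5]
finger_gap: 0.0279
finger_force: 0.0
```

Run:
```python
from h import *
st();o=robot.observe()
R=Ro.from_quat(o["tcp_rot"]);print(R.inv().apply(np.array([.576,-.0188,.322])-o["ee_pos"]).round(4))
```

```text
84.6 [ 0.5731 -0.0285  0.3743] F [-0.3  0.7  0.5] M [-0.26  0.15 -0.03] gap 0.0279 yaw -17.4
[-0.0005 -0.0002  0.0533]
```

{"fn": "carry_out", "kwargs": {"motion": [[0,0,0.02,0,0,0],[0,0,0.015,0,0,0],[0,0,0.01,0,0,0],[0,0,0.008,0,0,0],[0,0,0,0,0,0],[0,0,0,0,0,0],[0,0,0,0,0,0],[0,0,0,0,0,0],[0,0,0,0,0,0],[0,0,0,0,0,0]]}}

```text
time: 85.85
ee_pos: [0.5761, -0.0183, 0.3214]
tcp_rot: [0.802, 0.589, 0.08, -0.059]
ft_force: [0.0, 0.8, 0.7]
finger_gap: 0.028
finger_force: 0.0
```

{"fn": "carry_out", "kwargs": {"motion": [[0,0,0,0,0,0],[0,0,0,0,0,0],[0,0,0,0,0,0],[0,0,0,0,0,0],[0,0,0,0,0,0],[0,0,0,0,0,0],[0,0,0,0,0,0],[0,0,0,0,0,0],[0,0,0,0,0,0],[0,0,0,0,0,0]], "grip": 0.0, "newtons": 12}}

```text
time: 87.1
ee_pos: [0.5761, -0.0183, 0.3214]
tcp_rot: [0.802, 0.589, 0.081, -0.059]
ft_force: [1.3, -0.3, -1.0]
finger_gap: 0.0095
finger_force: 12.0
```

{"fn": "carry_out", "kwargs": {"motion": [[-0.0065,0,-0.0017,0,0,0],[-0.0066,0,-0.0013,0,0,0],[-0.0067,0,-0.0009,0,0,0],[-0.0067,0,-0.0005,0,0,0],[-0.0067,0,-0.0001,0,0,0],[-0.0067,0,0.0003,0,0,0],[-0.0067,0,0.0007,0,0,0],[-0.0066,0,0.0011,0,0,0],[-0.0066,0,0.0015,0,0,0],[-0.0065,0,0.0019,0,0,0]]}}

```text
time: 88.35
ee_pos: [0.5568, -0.0806, 0.3071]
tcp_rot: [0.802, 0.589, 0.081, -0.059]
ft_force: [4.0, 0.9, -0.0]
finger_gap: 0.01
finger_force: 12.0
```

{"fn": "carry_out", "kwargs": {"motion": [[-0.0063,0,0.0023,0,0,0],[-0.0062,0,0.0026,0,0,0],[-0.006,0,0.003,0,0,0],[-0.0058,0,0.0034,0,0,0],[-0.0056,0,0.0037,0,0,0],[-0.0054,0,0.004,0,0,0],[0,0,0,0,0,0],[0,0,0,0,0,0],[0,0,0,0,0,0],[0,0,0,0,0,0]]}}

```text
time: 89.6
ee_pos: [0.5476, -0.1099, 0.2813]
tcp_rot: [0.802, 0.589, 0.08, -0.059]
ft_force: [4.4, -2.9, -0.7]
finger_gap: 0.01
finger_force: 12.0
```

```bash
python3 -c "
from h import *
st()"
```

```text
89.6 [ 0.5476 -0.1099  0.2813] F [ 4.4 -2.9 -0.7] M [-0.69 -0.95 -0.2 ] gap 0.01 yaw -17.4
```

{"fn": "carry_out", "kwargs": {"motion": [[-0.001,0,0.001,0,0,0],[-0.001,0,0.001,0,0,0],[0,0,0,0,0,0],[0,0,0,0,0,0],[0,0,0,0,0,0],[0,0,0,0,0,0],[0,0,0,0,0,0],[0,0,0,0,0,0],[0,0,0,0,0,0],[0,0,0,0,0,0]]}}

```text
time: 90.85
ee_pos: [0.5473, -0.1109, 0.2801]
tcp_rot: [0.802, 0.589, 0.081, -0.059]
ft_force: [3.3, -1.0, 12.3]
finger_gap: 0.0097
finger_force: 12.0
```

{"fn": "carry_out", "kwargs": {"motion": [[0,0,0,0,0,0],[0,0,0,0,0,0],[0,0,0,0,0,0],[0,0,-0.02,0,0,0],[0,0,-0.05,0,0,0],[0,0,-0.06,0,0,0],[0,0,-0.06,0,0,0],[0,0,-0.05,0,0,0],[0,0,0,0,-0.1,0],[0,0,0,0,-0.1,0]], "grip": 0.03}}

```text
time: 92.1
ee_pos: [0.5323, -0.1569, 0.515]
tcp_rot: [0.806, 0.592, -0.001, 0.001]
ft_force: [-0.0, -0.1, -0.7]
finger_gap: 0.0301
finger_force: 0.0
```

Run:
```python
from h import *
st();o=robot.observe();print(o["qpos"].round(2))
print(comps("top",(320,190,395,240),red)[1],comps("side",(290,190,325,250),red)[1])
go([.6418,.1674,.36],-17.4)
s=robot.snapshot("side");t=robot.snapshot("top")
cv2.imwrite("pics/c12.png",np.hstack([crop(s,240,110,105,200,3),crop(t,330,150,100,150,4)]))
```

```text
92.1 [ 0.5323 -0.1569  0.515 ] F [-0.  -0.1 -0.7] M [-0.11  0.1  -0.04] gap 0.0301 yaw -17.4
[-0.1   0.29  0.38  1.87 -0.12  1.    0.02]
[(154, [345, 211, 34, 13], [361.81, 216.68])] [(37, [300, 233, 9, 6], [303.32, 235.57])]
shift [ 0.3407  0.0083 -0.0133] turn [-0.001  0.001  0.003] after-turn shift [ 0.3407  0.0074 -0.0128]
```

View pics/c12.png

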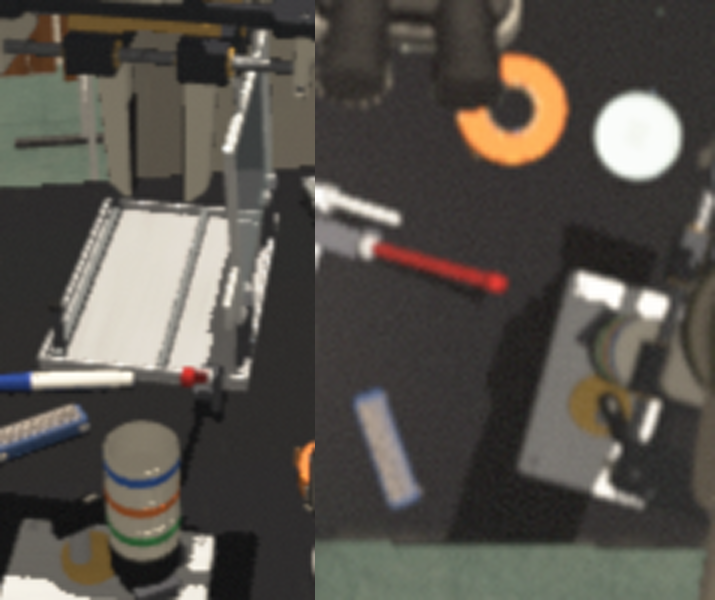

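{"fn": "carry_out", "kwargs": {"motion": [[0.0487,0.0011,0,0,0,0],[0.0487,0.0011,0,0,0,0],[0.0487,0.0011,0,0,0,0],[0.0487,0.0011,0,0,0,0],[0.0487,0.0011,0,0,0,0],[0.0487,0.0011,0,0,0,0],[0.0487,0.0011,0,0,0,0],[0,0,0,0,0,0],[0,0,0,0,0,0],[0,0,0,0,0,0]], "grip": 0.04}}

```text
time: 93.55
ee_pos: [0.6418, 0.1647, 0.5146]
tcp_rot: [0.806, 0.591, -0.0, -0.0]
ft_force: [-1.0, -0.1, 0.6]
finger_gap: 0.04
finger_force: 0.0
```

Run:
```python
from h import *
st();go([.6416,.1674,.2804],-17.4)
```

```text
93.55 [0.6418 0.1647 0.5146] F [-1.  -0.1  0.6] M [-0.07  0.08 -0.03] gap 0.04 yaw -17.5
shift [ 0.0026 -0.001   0.0672] turn [-0.     0.    -0.002] after-turn shift [ 0.0026 -0.001   0.0672]
```

{"fn": "carry_out", "kwargs": {"motion": [[0.0025,-0.001,0.02,0,0,0],[0,0,0.02,0,0,0],[0,0,0.015,0,0,0],[0,0,0.007,0,0,0],[0,0,0.005,0,0,0],[0,0,0,0,0,0],[0,0,0,0,0,0],[0,0,0,0,0,0],[0,0,0,0,0,0],[0,0,0,0,0,0]]}}

```text
time: 94.8
ee_pos: [0.6417, 0.1693, 0.4476]
tcp_rot: [0.806, 0.592, 0.0, 0.0]
ft_force: [-0.2, -0.4, -0.1]
finger_gap: 0.0403
finger_force: 0.0
```

{"fn": "carry_out", "kwargs": {"motion": [[0,0,0,0,0,0],[0,0,0,0,0,0],[0,0,0,0,0,0],[0,0,0,0,0,0],[0,0,0,0,0,0],[0,0,0,0,0,0],[0,0,0,0,0,0],[0,0,0,0,0,0],[0,0,0,0,0,0],[0,0,0,0,0,0]], "grip": 0.0, "newtons": 15}}

```text
time: 96.05
ee_pos: [0.6417, 0.1692, 0.4475]
tcp_rot: [0.806, 0.592, 0.0, 0.0]
ft_force: [0.2, 0.6, -1.2]
finger_gap: 0.0095
finger_force: 15.0
```

```bash
python3 -c "
from h import *
st()"
```

```text
96.05 [0.6417 0.1692 0.4475] F [ 0.2  0.6 -1.2] M [-0.12 -0.06  0.06] gap 0.0095 yaw -17.4
```

{"fn": "carry_out", "kwargs": {"motion": [[0,-0.0104,0.001,0,0,0],[0,-0.0104,0.0015,0,0,0],[0,-0.0103,0.002,0,0,0],[0,-0.0102,0.0026,0,0,0],[0,-0.01,0.0031,0,0,0],[0,-0.0099,0.0036,0,0,0],[0,-0.0097,0.004,0,0,0],[0,-0.0095,0.0045,0,0,0],[0,-0.0092,0.005,0,0,0],[0,-0.009,0.0054,0,0,0]]}}

```text
time: 97.3
ee_pos: [0.547, 0.1989, 0.4144]
tcp_rot: [0.806, 0.592, 0.0, -0.0]
ft_force: [1.3, -0.3, -0.3]
finger_gap: 0.0089
finger_force: 15.0
```

{"fn": "carry_out", "kwargs": {"motion": [[0,-0.0087,0.0059,0,0,0],[0,-0.0084,0.0063,0,0,0],[0,-0.0081,0.0067,0,0,0],[0,-0.0077,0.0071,0,0,0],[0,-0.0073,0.0075,0,0,0],[0,-0.007,0.0079,0,0,0],[0,-0.0066,0.0082,0,0,0],[0,-0.0061,0.0085,0,0,0],[0,-0.0057,0.0088,0,0,0],[0,-0.0053,0.0091,0,0,0]]}}

```text
time: 98.55
ee_pos: [0.4796, 0.2199, 0.3381]
tcp_rot: [0.806, 0.592, 0.0, 0.0]
ft_force: [0.4, 0.7, -1.2]
finger_gap: 0.0093
finger_force: 15.0
```

{"fn": "carry_out", "kwargs": {"motion": [[0,-0.0048,0.0093,0,0,0],[0,-0.0043,0.0096,0,0,0],[0,-0.0038,0.0098,0,0,0],[0,-0.0034,0.01,0,0,0],[0,-0.0029,0.0101,0,0,0],[0,-0.0023,0.0102,0,0,0],[0,-0.0018,0.0103,0,0,0],[0,-0.0011,0.008,0,0,0],[0,-0.0005,0.006,0,0,0],[0,0,0,0,0,0]]}}

```text
time: 99.8
ee_pos: [0.4567, 0.2271, 0.2549]
tcp_rot: [0.806, 0.592, 0.0, 0.0]
ft_force: [5.9, -1.9, -2.4]
finger_gap: 0.0096
finger_force: 15.0
```

```bash
python3 -c "
from h import *
st()"
```

```text
99.8 [0.4567 0.2271 0.2549] F [ 5.9 -1.9 -2.4] M [-0.46 -1.01 -0.02] gap 0.0096 yaw -17.4
```

{"fn": "carry_out", "kwargs": {"motion": [[0,0.001,0.003,0,0,0],[0,0,0.003,0,0,0],[0,0,0.003,0,0,0],[0,0,0.002,0,0,0],[0,0,0.002,0,0,0],[0,0,0.002,0,0,0],[0,0,0.002,0,0,0],[0,0,0.001,0,0,0],[0,0,0,0,0,0],[0,0,0,0,0,0]]}}

```text
time: 101.05
ee_pos: [0.4567, 0.2272, 0.2386]
tcp_rot: [0.806, 0.592, 0.0, -0.0]
ft_force: [-5.2, 1.7, 19.0]
finger_gap: 0.0094
finger_force: 15.0
```

```bash
python3 -c "
from h import *
st()"
```

```text
101.05 [0.4567 0.2272 0.2386] F [-5.2  1.7 19. ] M [0.14 1.19 0.04] gap 0.0094 yaw -17.3
```

{"fn": "carry_out", "kwargs": {"motion": [[0,0,-0.001,0,0,0],[0,0,0,0,0,0],[0,0,0,0,0,0],[0,0,0,0,0,0],[0,0,-0.005,0,0,0],[0,0,-0.02,0,0,0],[0,0,-0.04,0,0,0],[0,0,-0.05,0,0,0],[0,0,-0.05,0,0,0],[0,0,0,0,0,0]], "grip": 0.036}}

```text
time: 102.3
ee_pos: [0.4576, 0.227, 0.407]
tcp_rot: [0.806, 0.592, 0.003, 0.0]
ft_force: [-0.4, 0.9, -0.2]
finger_gap: 0.0359
finger_force: 0.0
```

Run:
```python
from h import *
st()
a=cv2.imread("pics/side0.png").astype(int);s=robot.snapshot("side");b=s["img"][:,:,::-1].astype(int)
# guard front edge/arms region: compare bright pixels with the start picture
A=a[165:235,245:335].min(2)>170;B=b[165:235,245:335].min(2)>170
print("IoU of white frame now/start",(A&B).sum()/(A|B).sum(),A.sum(),B.sum())
P=Ro.identity()
for nm,lo,hi in(("blue",100,125),("orange",5,18),("green",45,85)):
    print(nm,comps("side",(255,235,320,320),lambda h:(h[...,0]>lo)&(h[...,0]<hi)&(h[...,1]>80)&(h[...,2]>50),8)[1][:3])
for z in(.132+.01-.01,): print([proj(s,[.5134,-.1758,.01+28e-3*k+.046])[0].round(1).tolist() for k in range(4)])
```

```text
102.3 [0.4576 0.227  0.407 ] F [-0.4  0.9 -0.2] M [-0.05  0.1   0.02] gap 0.0359 yaw -17.4
IoU of white frame now/start 0.6236933797909407 1533 1263
blue [(59, [275, 264, 25, 9], [287.27, 269.44]), (40, [255, 251, 11, 7], [260.1, 254.1])]
orange [(103, [274, 271, 26, 12], [286.77, 278.44])]
green [(47, [278, 283, 22, 9], [288.89, 288.87])]
[[287.4, 286.8], [287.0, 277.7], [286.7, 268.2], [286.3, 258.3]]
```

Run:
```python
from h import *
a=cv2.imread("pics/side0.png",0);b=cv2.cvtColor(robot.snapshot("side")["img"],cv2.COLOR_RGB2GRAY)
for x,y,w,h in((246,190,20,14),(257,168,22,12),(262,205,60,18)):
    A=a[y:y+h,x:x+w]
    r=cv2.matchTemplate(b[y-5:y+h+5,x-5:x+w+5],A,cv2.TM_CCOEFF_NORMED);_,v,_,p=cv2.minMaxLoc(r);print(round(v,2),p[0]-5,p[1]-5)
```

```text
1.0 0 0
0.99 0 0
0.99 0 0
```

The guard's arms and front edge sit exactly where they did at the start, so it is shut. The stack is straight and the stay is at rest.

```bash
python3 -c "
from rig import robot
print(robot.close_job())"
```

```text
the job is handed in; nothing more can be done
None
```

I handed the job in at about 102 s. The black cup is clamped home, the green, orange and blue cups are stacked straight on it, the stay is back at rest, and the guard was lowered gently and is shut.

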